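Clear the chopping board and set out the cooking corner

ROBOT

A 6-joint arm with a two-finger parallel gripper is mounted at the origin on a cart in front of the work surface, level with it; the furniture and walls round the work are solid. World frame = base frame: x ahead of the robot, y to its left, z up, the work surface at z = 0. Lengths are in m, angles in rad, forces in N, time in s.
With the tool pointing down it reaches from about 0.375 to 0.9 m from the base axis. Payload 3.1 kg.
Tool frame: the origin (TCP) lies on the centre line of the jaws, within the pads' length; the fingertips stand 19 mm ahead of it and the grasp point (between the pads) is the TCP; y points along the fingers, x is the direction in which the jaws open and shut, and the axes are right-handed (so a half turn about y gives the same grasp; the last joint's range is limited). The gripper opens to 85 mm and grips with 20 to 120 N. Pads are 22 mm wide; open, the fingers measure 114 mm over their backs; the gripper's body (76 mm by 85 mm) begins 54 mm behind the grasp point. The pads swing forward as they close: fully open they stand 13 mm farther back than shut.
Start: joints at [0.943, 0.527, 1.433, -0, 1.181, -0.178], TCP at [0.272, 0.563, 0.25] pointing down, gripper open.
Joint ranges: [-3.08, 3.08], [-0.75, 2.2], [0.22, 2.44], [-1.43, 4.57], [0, 2.65], [-2.85, 2.85]. Speed limits (rad/s): [2.79, 2.79, 3.14, 3.14, 3.14, 3.14].

INTERFACE

Orientations are given as a unit quaternion [x, y, z, w].
In Python, from station import * gives the robot as it stands.
- The arm moves only by the tool step_arm, never from a script. Its argument "moves" is a list of rows, each a list of 7 numbers: the turn, a rotation vector about the tool's x, y, z in rad, then the shift along the tool's x, y, z in cm, then the closure, from -1 (fully open) to 1 (shut). A call has 1 to 12 rows; each row is the pose to reach, as a shift and turn from the pose measured when the call began, along the tool's axes at that moment; what a row does not reach only later rows make up. A row lasts 1/8 s, in which the tool goes at most 62.5 mm and 10.7 degrees, less where a joint would pass 70% of its speed; a pose out of reach is approached as far as the arm can. A call with a gripper value outside its range is refused whole. The fingers move at their own pace and stop on an object; "grip_force" is the grip in N (left out, the last holds). Time passes only in rows, so rows that repeat a pose let the fingers close. It gives the time, the measured TCP pose, the force and the opening at its end, in the units of the state.
- sense(): the state, without advancing time (a new reading comes with each control period).
- snapshot(name): name is "side" or "top"; returns a dict with "frame" (384x512x3 uint8, red, green, blue), "z_map" (384x512 float32, m along the optical axis (not along the pixel's ray), 0 where there is no reading), "vfov" (degrees; the focal length in pixels is half the picture's height over the tangent of half this angle, whatever the lens; pixels are square), "cx", "cy" (the principal point, pixels), "dist" ([k1, k2, p1, p2, k3] as OpenCV has them; the pictures are not rectified), "xyz" and "orientation" of the camera in the world. Camera axes: x right, y down, z forward; pixel columns grow to the right and rows downward; lengths in m; the calibration is good to about 2 mm. A picture is of the moment at which its call begins.
- sign_off(): hands the job in, once; it reports no verdict.
The state is a dict: "t": time; "q": joint angles; "qd": joint speeds; "tau": joint torques, N m; "tcp_pos": TCP position; "tool_rot": TCP orientation; "force": force on the tool from outside, world axes, zero at the start; "ft_torque": the same for the moment, N m; "finger_gap": opening from 0.0 (shut) to 1.0 (fully open).
Only numpy, scipy, OpenCV 4.12 (cv2) and the standard library are available. Lean on these libraries where they do the work, as an engineer would, in place of code of your own. Each camera call takes 0.05 s, during which the arm holds its last target.

TASK

Clear the chopping board for cutting: stand the spice jars on the worktop in a row along the far edge of the board, within its width and about two fingers' width away from that edge, with at least a finger's width between neighbours. Stand the wooden pepper mill about as far to the right of the board's right-hand edge, level with the middle of that edge, and the squat lidded salt pot next to the mill on its right, also level with the middle of the board's edge, with about two fingers' width between mill and pot. Also stand the bottle opener and the peeler in the dotted mug, which stays upright where it is, and leave the tin and the egg cup alone.

Things in the scene. Friction and masses are not known exactly. Their poses are not given: they have to be found in the camera images.
- board: wooden chopping board lying flat, fixed, 240 mm (its x) by 340 mm (its y) by 22 mm thick; origin at the centre of its underside on the worktop (z = 0). Its x axis points away from the robot to its far edge (at x = +120 mm), its y axis to the left; the right-hand edge is at y = -170 mm. It may be turned by up to 0.15 rad. (Another board far away at the right end of the worktop is not part of the job.)
- jar_a: one of up to four alike spice jars (two to four of them are present), a glass cylinder 41 mm across and 105 mm tall with a wide red cap of the same width; 0.11 kg; origin at the centre of its underside, z up along its axis. At the start it stands on the chopping board
- jar_b: one of up to four alike spice jars (two to four of them are present), a glass cylinder 41 mm across and 105 mm tall with a wide black cap of the same width; 0.11 kg; origin at the centre of its underside, z up along its axis. At the start it stands on the chopping board
- jar_c: one of up to four alike spice jars (two to four of them are present), a glass cylinder 41 mm across and 96 mm tall with a wide gold cap of the same width; 0.11 kg; origin at the centre of its underside, z up along its axis. At the start it stands on the chopping board
- jar_d: one of up to four alike spice jars (two to four of them are present), a glass cylinder 41 mm across and 105 mm tall with a wide gold cap of the same width; 0.11 kg; origin at the centre of its underside, z up along its axis. At the start it stands on the chopping board
- pot: squat round lidded salt pot, white below and gold above, 62 mm across, 35 mm tall, straight-sided, closed (lid fixed), 0.07 kg; origin at the centre of its underside, z up. At the start it stands on the worktop left of the board, in front of the mug
- mill: turned wooden pepper mill, 58 mm across at the widest, waisted, 170 mm tall with a small metal knob on top; its round wooden head between 125 and 158 mm height is 49 mm across at the widest (height about 140 mm) and rigid with the body; 0.18 kg; origin at the centre of its underside, z up. At the start it stands on the chopping board among the jars; a similar mill far away at the right end of the worktop is not part of the job
- mug: white mug with dark dots, 0.275 kg, loose, standing upright on the draining side of the worktop, left of the board: cup 82 mm across, 91 mm tall, walls 5 mm or so (inside about 70 mm across at the mouth, narrowing to about 55 mm at the floor), inner floor 7 mm above the worktop. Origin on the underside; the cup's axis is at y = +17 mm and the handle points to the mug's own -y, out to y = -57 mm
- mug_rim (a point): centre of the mug's mouth, on the cup's axis, 91 mm above its underside
- opener: hand-held bottle opener, blue handle and steel head, behaves as a bar 174 mm long (its x) by 41 mm wide (its y) by 20 mm thick; 0.08 kg; origin at the middle of its length on its underside. At the start it lies flat on the worktop right of the board, its length roughly along the robot's x (within 0.25 rad). Either end may go down
- peeler: vegetable peeler with a dark green handle, behaves as a bar 170 mm long (its x) by 25 mm wide (its y) by 17 mm thick; 0.08 kg; origin at the middle of its length on its underside. At the start it lies flat on the worktop right of the board beside the opener, its length roughly along the robot's x (within 0.25 rad). Either end may go down
- egg_cup: white egg cup, 52 mm across, 58 mm tall, at the rear right of the board; leave alone. A wall cabinet hangs over the worktop at the right rear, its underside 0.57 m above the worktop, over world x beyond 0.6 and y below -0.09 (its door handle at x = 0.56, y = -0.13, from 0.62 m up): keep the wrist out of it
- tin: closed food tin, 75 mm across, 66 mm tall, behind the utensils on the right; leave alone

How it is judged:
By the outcome, as a careful person would: the job done as asked, in the order asked, and still so for the second after the job is handed in, with the robot touching nothing.
Of jar_a, jar_b, jar_c, jar_d only 2 to 4 are there at a start; the rules pass over those that are not, and their reading is None.
At some moment in a run one of pot may be knocked a few centimetres aside while the robot is not near it.
It also fails if it takes over 210 s, if anything falls off the work surface, if the arm or the gripper's body presses on something with over 40 N, if the wrist force passes 120 N, or if a joint passes its speed limit or range.

## Working session

There is one attempt and no reset: what is moved stays moved. The work goes in short steps, Python scripts to look and compute and a tool call to move; the robot and the scene stay as the last step left them, time stands still between calls to the robot, and variables do not carry over. Pictures are saved under pics/ and viewed, and the job is handed in when it is done.

Besides the shell and the picture viewer there is one more tool, called after "Call:" by a JSON object that holds its "name" and its "arguments", one argument or row to a line. step_arm: Moves the arm, as the interface text tells. Its arguments: {"type":"object","properties":{"moves":{"type":"array","items":{"type":"array","items":{"type":"number"}}},"grip_force":{"type":"number"}},"required":["moves"]}

```bash
ls; mkdir -p pics
cat > h.py <<'E'
from station import *
import numpy as np, cv2
from scipy.spatial.transform import Rotation as R
def grab(n,fn=None):
    s=snapshot(n)
    if fn: cv2.imwrite('pics/'+fn,cv2.cvtColor(s['frame'],cv2.COLOR_RGB2BGR))
    return s
def K(s):
    h=s['frame'].shape[0]; f=h/2/np.tan(np.radians(s['vfov'])/2)
    return np.array([[f,0,s['cx']],[0,f,s['cy']],[0,0,1.]])
def pts(s):
    h,w=s['z_map'].shape
    u,v=np.meshgrid(np.arange(w),np.arange(h))
    p=np.stack([u,v],-1).reshape(-1,1,2).astype(float)
    n=cv2.undistortPoints(p,K(s),np.array(s['dist'])).reshape(h,w,2)
    z=s['z_map'][...,None]
    P=np.concatenate([n*z,z],-1)
    o=np.array(s['orientation']); 
    Rm=R.from_quat(o).as_matrix() if o.size==4 else o
    W=P@Rm.T+np.array(s['xyz'])
    W[s['z_map']==0]=np.nan
    return W
E
python3 - <<'E'
from h import *
print(sense())
for n in('side','top'):
    s=grab(n,n+'0.png'); print(n,s['vfov'],s['cx'],s['cy'],s['dist'],s['xyz'],s['orientation'])
    W=pts(s); np.save(n+'0.npy',W)
    print(np.nanpercentile(W.reshape(-1,3),[1,25,50,75,99],axis=0))
E
```

```text
pics
{'t': 0.0, 'q': array([ 9.42495985e-01,  5.28455356e-01,  1.43391033e+00,  3.01845867e-06,
        1.18139557e+00, -1.78511288e-01]), 'qd': array([-0.00056717,  0.00267884,  0.00138573, -0.00051368, -0.00048923,
        0.0012394 ]), 'tau': array([ 1.22808055e-03, -4.42344689e+01, -1.78028262e+01, -1.75279033e-04,
        8.23911570e-03,  1.29294762e-05]), 'tcp_pos': array([0.27130885, 0.56228941, 0.24933766]), 'tool_rot': array([ 0.59919535,  0.37519466, -0.3766183 , -0.59862556]), 'force': array([-0.09317472, -0.54447067,  0.05175863]), 'ft_torque': array([-0.01844578, -0.02444921,  0.0099679 ]), 'finger_gap': 0.9958870829469662}
side 45.36608702792851 252.82438446672376 193.18749007530343 [0.00443946 0.         0.         0.         0.        ] [ 0.35358455 -1.03246805  0.85746213] [ 0.89173021 -0.04839541  0.03589167 -0.44853864]
[[-0.65834686 -0.77855716 -0.91911934]
 [ 0.06629599 -0.45961896 -0.00632546]
 [ 0.5168812  -0.07892977  0.00247026]
 [ 0.62753716  0.53765891  0.25066446]
 [ 0.8818801   1.6777378   0.74459494]]
top 54.17622784732039 254.46165763206324 188.83466613537385 [-0.02749349  0.          0.          0.          0.        ] [0.32114177 0.00847805 1.49792196] [-0.69494684  0.71580138 -0.04274763  0.05338469]
[[-0.52182883 -1.44622317 -0.92047532]
 [ 0.11081612 -0.35491967 -0.22098419]
 [ 0.51726484  0.02240519  0.0040588 ]
 [ 0.69273088  0.4804994   0.53606149]
 [ 0.87973177  1.10714608  1.08755007]]
```

View pics/side0.png

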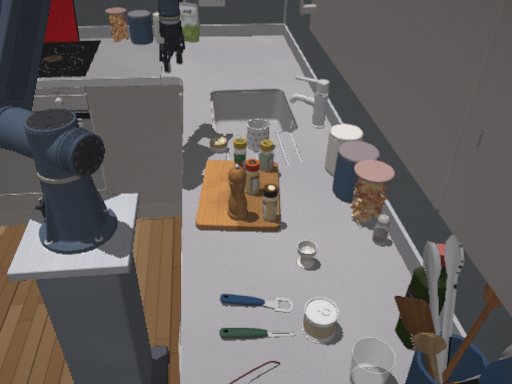

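View pics/top0.png

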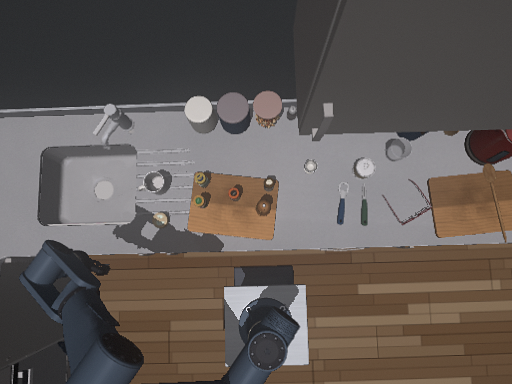

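The side view shows the four jars and the mill on the board at about (200-280, 140-225). The mug is at (258,133), the pot at (219,145), the opener at (255,300), the peeler at (257,333) and the egg cup at (307,254). I'll zoom in and measure next.

Run:
```python
from h import *
a=cv2.imread('pics/side0.png')[110:240,180:320]; cv2.imwrite('pics/z1.png',cv2.resize(a,None,fx=5,fy=4.6,interpolation=cv2.INTER_CUBIC))
a=cv2.imread('pics/top0.png')[140:250,130:300]; cv2.imwrite('pics/z2.png',cv2.resize(a,None,fx=4.7,fy=4.7,interpolation=cv2.INTER_CUBIC))
W=np.load('top0.npy')
# clusters of height in region
Z=W[...,2]
m=(Z>0.028)&(Z<0.25)&(W[...,0]>0.2)&(W[...,0]<0.85)&(W[...,1]>-0.6)&(W[...,1]<0.55)
n,l,st,c=cv2.connectedComponentsWithStats(m.astype(np.uint8))
for i in range(1,n):
    if st[i,4]>15:
        P=W[l==i]; print(st[i],P.min(0).round(3),P.max(0).round(3),np.median(P,0).round(3))
```

```text
[253  95  29  32 704] [ 0.764 -0.082  0.028] [0.85  0.023 0.179] [ 0.804 -0.029  0.171]
[217  98  33  35 959] [0.754 0.039 0.029] [0.85  0.158 0.165] [0.793 0.097 0.154]
[184 100  33  32 798] [0.762 0.175 0.028] [0.85  0.283 0.16 ] [0.797 0.222 0.147]
[110 104  21  25 254] [0.782 0.525 0.028] [0.833 0.55  0.187] [0.803 0.535 0.128]
[286 105  11  14 116] [ 0.807 -0.149  0.029] [ 0.844 -0.109  0.098] [ 0.819 -0.128  0.075]
[386 132  38  28 411] [ 0.618 -0.6    0.028] [ 0.729 -0.496  0.25 ] [ 0.674 -0.564  0.068]
[305 159  13  13 127] [ 0.581 -0.22   0.028] [ 0.63  -0.171  0.064] [ 0.608 -0.199  0.04 ]
[354 158  22  20 336] [ 0.553 -0.443  0.028] [ 0.626 -0.367  0.073] [ 0.589 -0.403  0.063]
[138 171  30  23 304] [0.515 0.372 0.028] [0.596 0.481 0.096] [0.551 0.428 0.069]
[195 172  15  16 156] [0.536 0.206 0.028] [0.58  0.248 0.125] [0.554 0.225 0.116]
[264 177  11  14 122] [ 0.513 -0.046  0.035] [ 0.552 -0.009  0.134] [ 0.526 -0.028  0.127]
[228 187  13  14 128] [0.478 0.084 0.029] [0.518 0.124 0.135] [0.494 0.102 0.126]
[192 195  17  13 149] [0.454 0.212 0.029] [0.501 0.276 0.134] [0.47  0.229 0.126]
[256 197  16  19 206] [ 0.417 -0.036  0.03 ] [0.489 0.024 0.197] [ 0.438 -0.003  0.172]
[152 212  16  16 194] [0.382 0.372 0.028] [0.442 0.433 0.043] [0.411 0.404 0.036]
[401 217  14   8  16] [ 0.367 -0.589  0.031] [ 0.392 -0.538  0.044] [ 0.375 -0.559  0.037]
```

View pics/z1.png

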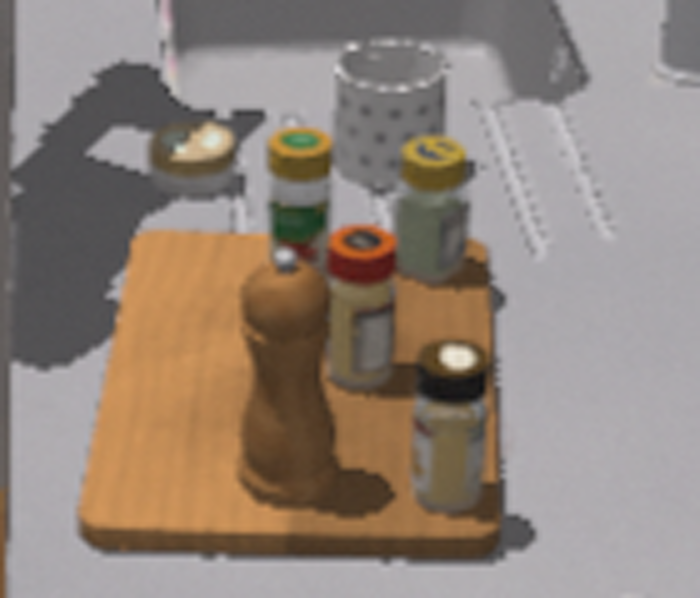

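View pics/z2.png

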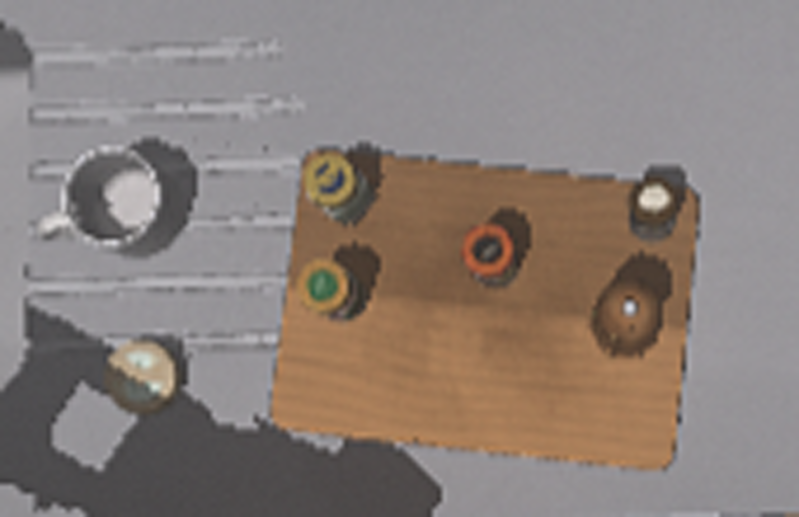

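Run:
```python
from h import *
print(R.from_quat(sense()['tool_rot']).as_matrix().round(3))
for n in('top','side'):
    W=np.load(n+'0.npy'); im=cv2.imread('pics/%s0.png'%n); Z=W[...,2]
    hsv=cv2.cvtColor(im,cv2.COLOR_BGR2HSV)
    m=(Z>0.015)&(Z<0.03)&(W[...,0]>0.25)&(W[...,0]<0.7)&(W[...,1]>-0.15)&(W[...,1]<0.35)&(hsv[...,1]>90)
    P=W[m]; print(n,m.sum(),'z',np.median(P[:,2]))
    r=cv2.minAreaRect(P[:,:2].astype(np.float32)); print(r, cv2.boxPoints(r).round(3).tolist())
    mm=(abs(Z)<0.012)&(W[...,0]>0.3)&(W[...,0]<0.6)&(W[...,1]<-0.1)&(W[...,1]>-.3); print('table z',np.median(Z[mm]))
    for nm,x,y,z in(('c?',.554,.225,.116),('b',.526,-.028,.127),('a',.494,.102,.126),('d',.47,.229,.126),('mill',.438,-.003,.172),('pot',.411,.404,.036),('mug',.555,.42,.09)):
        d=np.hypot(W[...,0]-x,W[...,1]-y)
        q=W[(d<0.05)&(Z>z-0.01)&(Z<z+0.01)]
        if len(q)>5: c,rad=cv2.minEnclosingCircle(q[:,:2].astype(np.float32)); print(nm,len(q),'zmed',np.median(q[:,2]).round(3),'circ',np.round(c,3),round(rad,4),'mid',((q.max(0)+q.min(0))/2).round(3),'ext',np.ptp(q,0).round(3))
    # utensils
    for nm,y0,y1 in(('op',-.36,-.28),('pe',-.46,-.37)):
        q=W[(Z>0.008)&(Z<0.03)&(W[...,0]>0.3)&(W[...,0]<0.6)&(W[...,1]>-0.47)&(W[...,1]<-0.27)]
    mk=((Z>0.007)&(Z<0.03)&(W[...,0]>0.3)&(W[...,0]<0.6)&(W[...,1]>-0.47)&(W[...,1]<-0.27)).astype(np.uint8)
    k,l,st,_=cv2.connectedComponentsWithStats(mk)
    for i in range(1,k):
        if st[i,4]>25:
            q=W[l==i]; print('ut',st[i],cv2.minAreaRect(q[:,:2].astype(np.float32)),'z',np.median(q[:,2]))
```

```text
[[ 0.435 -0.001 -0.901]
 [ 0.901 -0.002  0.435]
 [-0.002 -1.     0.   ]]
top 4012 z 0.021525240912686927
((0.4621245563030243, 0.11484532058238983), (0.33880507946014404, 0.23761263489723206), 82.21894073486328) [[0.32100000977516174, -0.03700000047683716], [0.5569999814033508, -0.0689999982714653], [0.6029999852180481, 0.2669999897480011], [0.367000013589859, 0.29899999499320984]]
table z 0.0009081914763958698
c? 100 zmed 0.119 circ [0.56 0.23] 0.0209 mid [0.56  0.229 0.117] ext [0.041 0.039 0.016]
b 92 zmed 0.128 circ [ 0.533 -0.027] 0.0198 mid [ 0.533 -0.028  0.126] ext [0.038 0.037 0.016]
a 98 zmed 0.128 circ [0.498 0.105] 0.0206 mid [0.498 0.104 0.126] ext [0.04  0.04  0.019]
d 102 zmed 0.128 circ [0.474 0.234] 0.0207 mid [0.474 0.235 0.126] ext [0.038 0.04  0.017]
mill 131 zmed 0.175 circ [ 0.444 -0.004] 0.0243 mid [ 0.443 -0.005  0.173] ext [0.047 0.047 0.018]
pot 198 zmed 0.036 circ [0.412 0.403] 0.0309 mid [0.412 0.403 0.035] ext [0.059 0.061 0.016]
mug 102 zmed 0.089 circ [0.555 0.421] 0.0486 mid [0.557 0.42  0.088] ext [0.079 0.094 0.016]
ut [353 167  11  12  26] ((0.57219
[... 1194 characters left out ...]
 [ 0.446 -0.013  0.171] ext [0.046 0.038 0.017]
pot 124 zmed 0.03 circ [0.416 0.399] 0.0345 mid [0.415 0.397 0.032] ext [0.054 0.063 0.011]
mug 78 zmed 0.084 circ [0.558 0.412] 0.0426 mid [0.559 0.412 0.085] ext [0.079 0.079 0.009]
ut [220 294  45  11 347] ((0.43085619807243347, -0.31584373116493225), (0.025042999535799026, 0.10452815145254135), 80.21302032470703) z 0.013578687740351758
ut [303 321  23  20 153] ((0.5734908580780029, -0.42821362614631653), (0.016420938074588776, 0.05670223757624626), 48.26702880859375) z 0.01917860415858863
ut [219 328  48  11 426] ((0.4230651557445526, -0.4073653221130371), (0.02571216970682144, 0.10347235202789307), 83.70162200927734) z 0.012712482748255094
```

Run:
```python
from h import *
a=cv2.imread('pics/side0.png')[280:350,200:330]; cv2.imwrite('pics/z3.png',cv2.resize(a,None,fx=6,fy=6,interpolation=cv2.INTER_CUBIC))
```

```text
(no output)
```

View pics/z3.png

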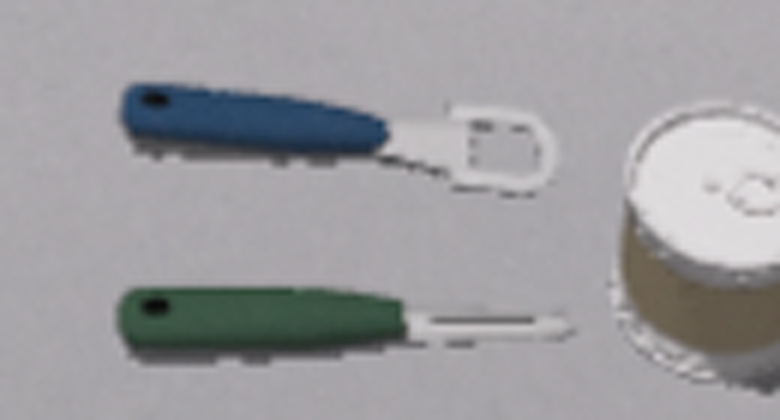

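```bash
cat >> h.py <<'E'
def tgt(p,jaw_deg=-7.7,pitch=0,axis=None):
    """tool y down, jaw yaw; pitch deg rotates about jaw axis"""
    a=np.radians(jaw_deg); x=np.array([np.cos(a),np.sin(a),0]); y=np.array([0,0,-1.]); z=np.cross(x,y)
    M=np.stack([x,y,z],1)
    return np.array(p),R.from_rotvec(x*np.radians(pitch))*R.from_matrix(M)
def rows(*T):
    s=sense(); R0=R.from_quat(s['tool_rot']); p0=np.array(s['tcp_pos'])
    print('at',p0.round(4),'gap',round(s['finger_gap'],3),'t',s['t'],'F',s['force'].round(1),'q',s['q'].round(2))
    for p,Rt in T:
        rv=(R0.inv()*Rt).as_rotvec(); d=R0.inv().apply(p-p0)*100
        print([float(v) for v in rv.round(3)]+[float(v) for v in d.round(2)])
E
python3 - <<'E'
from h import *
rows(tgt([.561,.2275,.25]),tgt([.561,.2275,.14]))
E
```

```text
at [0.2714 0.5623 0.2494] gap 1.001 t 0.1 F [-0.1  0.4 -0.3] q [ 0.94  0.53  1.43  0.    1.18 -0.18]
[0.001, 1.255, -0.002, -17.56, -0.04, -40.64]
[0.001, 1.255, -0.002, -17.54, 10.96, -40.65]
```

Call:
{"name": "step_arm", "arguments": {
  "moves": [
    [0,1.255,0,-17.55,0,-40.65,-0.4],
    [0,1.255,0,-17.55,0,-40.65,-0.4],
    [0,1.255,0,-17.55,0,-40.65,-0.4],
    [0,1.255,0,-17.55,0,-40.65,-0.4],
    [0,1.255,0,-17.55,0,-40.65,-0.4],
    [0,1.255,0,-17.55,0,-40.65,-0.4],
    [0,1.255,0,-17.55,0,-40.65,-0.4],
    [0,1.255,0,-17.55,0,-40.65,-0.4],
    [0,1.255,0,-17.55,0,-40.65,-0.4],
    [0,1.255,0,-17.55,0,-40.65,-0.4]
  ],
  "grip_force": 30
}}

```text
t: 1.35
tcp_pos: [0.5597, 0.2288, 0.2494]
tool_rot: [0.706, -0.047, 0.046, -0.705]
force: [0.3, 0.7, 0.7]
finger_gap: 0.698
```

Run:
```python
from h import *
rows(tgt([.561,.2275,.25]),tgt([.561,.2275,.09]))
grab('side','s1.png')
```

```text
at [0.5597 0.2288 0.2494] gap 0.698 t 1.35 F [0.3 0.7 0.7] q [ 0.2   0.5   1.48 -0.    1.16  0.34]
[0.002, 0.003, -0.002, 0.15, -0.06, -0.11]
[0.002, 0.003, -0.002, 0.19, 15.94, -0.08]
```

View pics/s1.png

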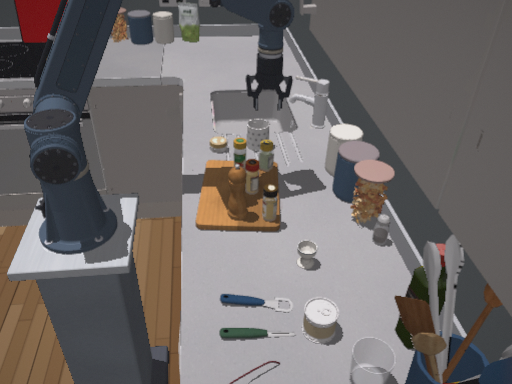

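The gripper hangs above the gold-capped jar (266,150), with its fingers at (268,95). Next I descend and grip.

Call:
{"name": "step_arm", "arguments": {
  "moves": [
    [0,0,0,0.1,5,-0.1,-0.4],
    [0,0,0,0.2,10,-0.1,-0.4],
    [0,0,0,0.2,14,-0.1,-0.4],
    [0,0,0,0.2,16,-0.1,-0.4],
    [0,0,0,0.2,16,-0.1,-0.4],
    [0,0,0,0.2,16,-0.1,0.3],
    [0,0,0,0.2,16,-0.1,0.3],
    [0,0,0,0.2,16,-0.1,0.3],
    [0,0,0,0.2,16,-0.1,0.3],
    [0,0,0,0.2,16,-0.1,0.3]
  ],
  "grip_force": 30
}}

```text
t: 2.65
tcp_pos: [0.5617, 0.2276, 0.0903]
tool_rot: [0.706, -0.047, 0.046, -0.705]
force: [-0.3, 0.4, 4.4]
finger_gap: 0.543
```

Run:
```python
from h import *
rows(tgt([.561,.2275,.16]),tgt([.6525,.2,.16]),tgt([.6525,.2,.068]))
```

```text
at [0.5617 0.2276 0.0903] gap 0.543 t 2.65 F [-0.3  0.4  4.4] q [ 0.2   0.72  1.6  -0.    0.83  0.33]
[0.001, 0.003, -0.001, -0.07, -6.97, -0.03]
[0.001, 0.003, -0.001, 9.36, -6.97, -1.55]
[0.001, 0.003, -0.001, 9.37, 2.23, -1.54]
```

Call:
{"name": "step_arm", "arguments": {
  "moves": [
    [0,0,0,0,0,0,0.6],
    [0,0,0,0,0,0,0.6],
    [0,0,0,0,0,0,0.6],
    [0,0,0,0,-2,0,0.6],
    [0,0,0,0,-4,0,0.6],
    [0,0,0,0,-7,0,0.6],
    [0,0,0,0,-7,0,0.6]
  ]
}}

```text
t: 3.52
tcp_pos: [0.5633, 0.228, 0.162]
tool_rot: [-0.706, 0.045, -0.048, 0.706]
force: [-0.2, -0.7, -1.4]
finger_gap: 0.539
```

Run:
```python
from h import *
rows(tgt([.6525,.2,.16]),tgt([.6525,.2,.068]))
s=grab('side')
a=cv2.cvtColor(s['frame'],cv2.COLOR_RGB2BGR)[70:220,180:340]; cv2.imwrite('pics/s2.png',cv2.resize(a,None,fx=4,fy=4))
```

```text
at [0.5633 0.228  0.162 ] gap 0.539 t 3.525 F [-0.2 -0.7 -1.4] q [ 0.2   0.61  1.56 -0.    0.97  0.33]
[-0.0, 0.003, 0.004, 9.21, 0.23, -1.6]
[-0.0, 0.003, 0.004, 9.18, 9.43, -1.6]
```

View pics/s2.png

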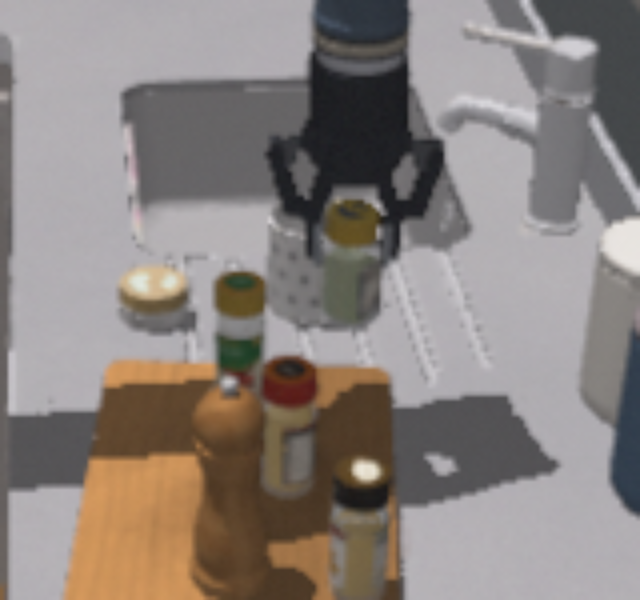

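The jar is held at zoomed (350,260) and clear of the board. Now I place it.

Call:
{"name": "step_arm", "arguments": {
  "moves": [
    [0,0,0,4.5,0,-0.8,0.6],
    [0,0,0,9.2,0.2,-1.6,0.6],
    [0,0,0,9.2,0.2,-1.6,0.6],
    [0,0,0,9.2,5,-1.6,0.6],
    [0,0,0,9.2,8,-1.6,0.6],
    [0,0,0,9.2,9.3,-1.6,0.6],
    [0,0,0,9.2,9.3,-1.6,0.6],
    [0,0,0,9.2,9.3,-1.6,0.6]
  ]
}}

```text
t: 4.58
tcp_pos: [0.6498, 0.1999, 0.0676]
tool_rot: [0.706, -0.047, 0.046, -0.705]
force: [-2.2, -0.3, 3.4]
finger_gap: 0.546
```

Run:
```python
from h import *
rows(tgt([.6525,.2,.068]),tgt([.6525,.2,.25]),tgt([.475,.234,.25]),tgt([.475,.234,.095]))
```

```text
at [0.6498 0.1999 0.0676] gap 0.546 t 4.575 F [-2.2 -0.3  3.4] q [ 0.13  0.82  1.41 -0.    0.92  0.27]
[0.001, 0.003, -0.002, 0.27, -0.04, 0.04]
[0.001, 0.003, -0.002, 0.23, -18.24, 0.02]
[0.001, 0.003, -0.002, -17.81, -18.21, 1.07]
[0.001, 0.003, -0.002, -17.78, -2.71, 1.09]
```

Call:
{"name": "step_arm", "arguments": {
  "moves": [
    [0,0,0,0,0,0,-0.4],
    [0,0,0,0,0,0,-0.4],
    [0,0,0,0,0,0,-0.4],
    [0,0,0,0,-4,0,-0.4],
    [0,0,0,0,-10,0,-0.4],
    [0,0,0,0,-14,0,-0.4],
    [0,0,0,-6,-16,0.4,-0.4],
    [0,0,0,-12,-16,0.8,-0.4],
    [0,0,0,-17.8,-16,1.1,-0.4],
    [0,0,0,-17.8,-16,1.1,-0.4],
    [0,0,0,-17.8,-13,1.1,-0.4]
  ]
}}

```text
t: 5.95
tcp_pos: [0.4778, 0.2351, 0.2002]
tool_rot: [-0.705, 0.044, -0.048, 0.706]
force: [0.5, 0.5, -0.7]
finger_gap: 0.703
```

Run:
```python
from h import *
rows(tgt([.475,.234,.25]),tgt([.475,.234,.095]))
s=grab('side')
a=cv2.cvtColor(s['frame'],cv2.COLOR_RGB2BGR)[70:220,180:340]; cv2.imwrite('pics/s3.png',cv2.resize(a,None,fx=4,fy=4))
```

```text
at [0.4778 0.2351 0.2002] gap 0.703 t 5.95 F [ 0.5  0.5 -0.7] q [ 0.25  0.47  1.72 -0.    0.94  0.38]
[-0.002, 0.004, 0.006, -0.23, -4.98, -0.14]
[-0.002, 0.004, 0.006, -0.33, 10.52, -0.17]
```

View pics/s3.png

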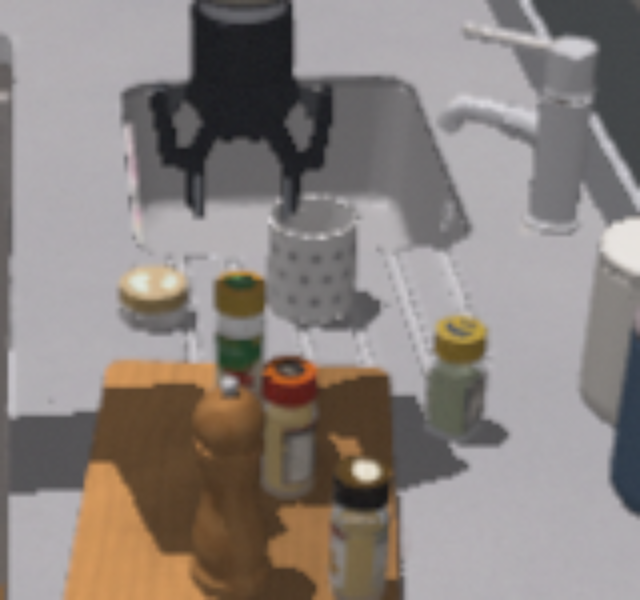

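Jar c stands beyond the board at zoomed (457,380). Next is jar d.

Call:
{"name": "step_arm", "arguments": {
  "moves": [
    [0,0,0,-0.3,0,-0.2,-0.4],
    [0,0,0,-0.3,4,-0.2,-0.4],
    [0,0,0,-0.3,8,-0.2,-0.4],
    [0,0,0,-0.3,10.5,-0.2,-0.4],
    [0,0,0,-0.3,10.5,-0.2,-0.4],
    [0,0,0,-0.3,10.5,-0.2,0.6],
    [0,0,0,-0.3,10.5,-0.2,0.6],
    [0,0,0,-0.3,10.5,-0.2,0.6],
    [0,0,0,-0.3,10.5,-0.2,0.6],
    [0,0,0,-0.3,10.5,-0.2,0.6]
  ]
}}

```text
t: 7.25
tcp_pos: [0.4723, 0.2325, 0.0916]
tool_rot: [0.706, -0.047, 0.046, -0.705]
force: [1.2, 1.1, 6.0]
finger_gap: 0.465
```

Run:
```python
from h import *
z=sense()['tcp_pos'][2]
rows(tgt([.475,.234,z+.06]),tgt([.6404,.1257,z+.06]),tgt([.6404,.1257,z-.022]))
```

```text
at [0.4723 0.2325 0.0916] gap 0.465 t 7.25 F [1.2 1.1 6. ] q [ 0.25  0.65  1.81 -0.    0.69  0.38]
[0.001, 0.003, -0.001, 0.25, -6.0, 0.18]
[0.001, 0.003, -0.001, 18.06, -6.01, -8.4]
[0.001, 0.003, -0.001, 18.07, 2.19, -8.39]
```

Call:
{"name": "step_arm", "arguments": {
  "moves": [
    [0,0,0,0,-2,0,0.6],
    [0,0,0,0,-6,0,0.6],
    [0,0,0,5,-6,-2.3,0.6],
    [0,0,0,10,-6,-4.6,0.6],
    [0,0,0,15,-6,-7,0.6],
    [0,0,0,18.1,-6,-8.4,0.6],
    [0,0,0,18.1,-6,-8.4,0.6],
    [0,0,0,18.1,-2,-8.4,0.6],
    [0,0,0,18.1,1,-8.4,0.6],
    [0,0,0,18.1,2.1,-8.4,0.6],
    [0,0,0,18.1,2.1,-8.4,0.6]
  ]
}}

```text
t: 8.62
tcp_pos: [0.6397, 0.1263, 0.0705]
tool_rot: [0.706, -0.047, 0.045, -0.705]
force: [-0.7, -0.6, -0.7]
finger_gap: 0.469
```

Run:
```python
from h import *
rows(tgt([.6404,.1257,.07]),tgt([.4995,.1035,.22]),tgt([.4995,.1035,.095]))
s=grab('side')
a=cv2.cvtColor(s['frame'],cv2.COLOR_RGB2BGR)[70:220,180:340]; cv2.imwrite('pics/s4.png',cv2.resize(a,None,fx=4,fy=4))
```

```text
at [0.6397 0.1263 0.0705] gap 0.469 t 8.625 F [-0.7 -0.6 -0.7] q [ 0.02  0.79  1.48 -0.    0.87  0.16]
[0.001, 0.004, -0.002, 0.08, 0.05, -0.05]
[0.001, 0.004, -0.002, -13.64, -14.91, -4.1]
[0.001, 0.004, -0.002, -13.61, -2.41, -4.08]
```

View pics/s4.png

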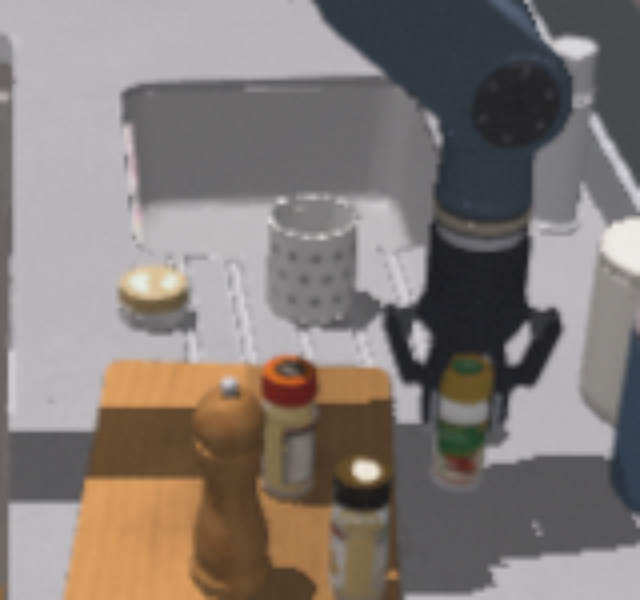

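Jar d is held upright just above the worktop at zoomed (462,480). I lower it, release it, and go on to jar a.

Call:
{"name": "step_arm", "arguments": {
  "moves": [
    [0,0,0,0,0.2,0,0.6],
    [0,0,0,0,0.2,0,-0.4],
    [0,0,0,0,0.2,0,-0.4],
    [0,0,0,0,0.2,0,-0.4],
    [0,0,0,0,-4,0,-0.4],
    [0,0,0,0,-10,0,-0.4],
    [0,0,0,0,-15,0,-0.4],
    [0,0,0,-6,-15,-2,-0.4],
    [0,0,0,-11,-15,-3.5,-0.4],
    [0,0,0,-13.6,-15,-4.1,-0.4],
    [0,0,0,-13.6,-15,-4.1,-0.4],
    [0,0,0,-13.6,-14,-4.1,-0.4]
  ]
}}

```text
t: 10.18
tcp_pos: [0.5028, 0.1033, 0.2118]
tool_rot: [0.706, -0.045, 0.048, -0.705]
force: [0.0, -0.7, -0.7]
finger_gap: 0.704
```

Run:
```python
from h import *
rows(tgt([.4995,.1035,.095]))
```

```text
at [0.5028 0.1033 0.2118] gap 0.704 t 10.175 F [ 0.  -0.7 -0.7] q [-0.01  0.43  1.75 -0.    0.95  0.12]
[0.0, 0.004, 0.004, -0.38, 11.68, -0.02]
```

Call:
{"name": "step_arm", "arguments": {
  "moves": [
    [0,0,0,-0.3,0,0,-0.4],
    [0,0,0,-0.3,5,0,-0.4],
    [0,0,0,-0.3,9,0,-0.4],
    [0,0,0,-0.3,11.7,0,-0.4],
    [0,0,0,-0.3,11.7,0,-0.4],
    [0,0,0,-0.3,11.7,0,0.6],
    [0,0,0,-0.3,11.7,0,0.6],
    [0,0,0,-0.3,11.7,0,0.6],
    [0,0,0,-0.3,11.7,0,0.6],
    [0,0,0,-0.3,11.7,0,0.6]
  ]
}}

```text
t: 11.42
tcp_pos: [0.5006, 0.1036, 0.0954]
tool_rot: [0.706, -0.044, 0.048, -0.705]
force: [-0.5, -0.4, 2.6]
finger_gap: 0.471
```

Run:
```python
from h import *
z=sense()['tcp_pos'][2]
rows(tgt([.6304,.0513,z+.06]),tgt([.6304,.0513,z-.022]))
```

```text
at [0.5006 0.1036 0.0954] gap 0.471 t 11.425 F [-0.5 -0.4  2.6] q [-0.01  0.62  1.85 -0.    0.66  0.12]
[0.0, 0.004, 0.005, 13.58, -5.93, -3.5]
[0.0, 0.004, 0.005, 13.54, 2.27, -3.5]
```

Call:
{"name": "step_arm", "arguments": {
  "moves": [
    [0,0,0,0,-2,0,0.6],
    [0,0,0,0,-6,0,0.6],
    [0,0,0,5,-6,-1.3,0.6],
    [0,0,0,10,-6,-2.6,0.6],
    [0,0,0,13.6,-6,-3.5,0.6],
    [0,0,0,13.6,-6,-3.5,0.6],
    [0,0,0,13.6,-2,-3.5,0.6],
    [0,0,0,13.6,1,-3.5,0.6],
    [0,0,0,13.6,2.2,-3.5,0.6],
    [0,0,0,13.6,2.3,-3.5,0.6],
    [0,0,0,13.6,2.3,-3.5,0.6]
  ]
}}

```text
t: 12.8
tcp_pos: [0.631, 0.0514, 0.0737]
tool_rot: [0.706, -0.044, 0.048, -0.705]
force: [0.1, 0.1, -1.2]
finger_gap: 0.472
```

Run:
```python
from h import *
rows(tgt([.534,-.029,.22]),tgt([.534,-.029,.095]))
```

```text
at [0.631  0.0514 0.0737] gap 0.472 t 12.8 F [ 0.1  0.1 -1.2] q [-0.09  0.76  1.54 -0.    0.83  0.04]
[0.0, 0.004, 0.006, -8.48, -14.68, -9.24]
[0.0, 0.004, 0.006, -8.56, -2.18, -9.23]
```

Call:
{"name": "step_arm", "arguments": {
  "moves": [
    [0,0,0,0,0.2,0,0.6],
    [0,0,0,0,0.2,0,-0.4],
    [0,0,0,0,0.2,0,-0.4],
    [0,0,0,0,0.2,0,-0.4],
    [0,0,0,0,-4,0,-0.4],
    [0,0,0,0,-10,0,-0.4],
    [0,0,0,0,-15,0,-0.4],
    [0,0,0,-4,-15,-5,-0.4],
    [0,0,0,-8.5,-15,-9.2,-0.4],
    [0,0,0,-8.5,-15,-9.2,-0.4],
    [0,0,0,-8.5,-15,-9.2,-0.4],
    [0,0,0,-8.5,-14,-9.2,-0.4]
  ]
}}

```text
t: 14.3
tcp_pos: [0.5361, -0.0285, 0.2137]
tool_rot: [0.706, -0.042, 0.049, -0.705]
force: [0.5, -0.3, -0.2]
finger_gap: 0.7
```

Run:
```python
from h import *
rows(tgt([.534,-.029,.095]))
s=grab('side')
a=cv2.cvtColor(s['frame'],cv2.COLOR_RGB2BGR)[90:240,180:340]; cv2.imwrite('pics/s5.png',cv2.resize(a,None,fx=4,fy=4))
```

```text
at [ 0.5361 -0.0285  0.2137] gap 0.7 t 14.3 F [ 0.5 -0.3 -0.2] q [-0.26  0.45  1.7   0.    0.98 -0.13]
[0.0, 0.005, 0.01, -0.32, 11.87, -0.07]
```

View pics/s5.png

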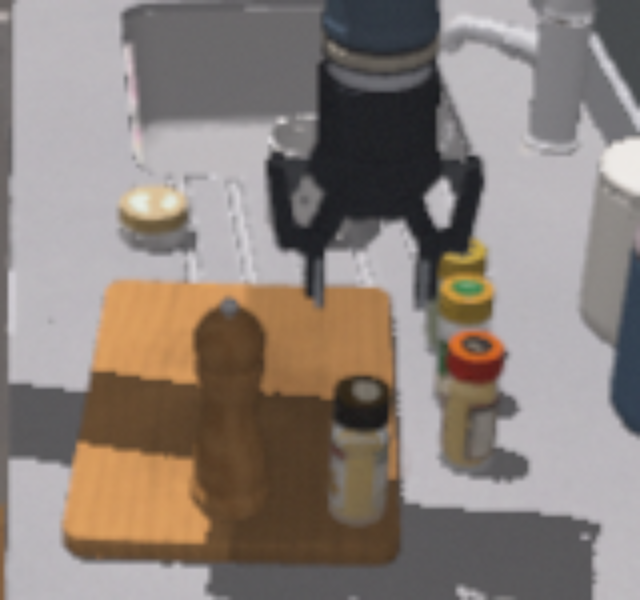

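Jars c, d and a stand in a row at zoomed (465,240-470). Next is jar b at (358,450).

Call:
{"name": "step_arm", "arguments": {
  "moves": [
    [0,0,0,-0.3,0,-0.1,-0.4],
    [0,0,0,-0.3,5,-0.1,-0.4],
    [0,0,0,-0.3,9,-0.1,-0.4],
    [0,0,0,-0.3,11.8,-0.1,-0.4],
    [0,0,0,-0.3,11.8,-0.1,-0.4],
    [0,0,0,-0.3,11.8,-0.1,0.6],
    [0,0,0,-0.3,11.8,-0.1,0.6],
    [0,0,0,-0.3,11.8,-0.1,0.6],
    [0,0,0,-0.3,11.8,-0.1,0.6],
    [0,0,0,-0.3,11.8,-0.1,0.6]
  ]
}}

```text
t: 15.6
tcp_pos: [0.5327, -0.0289, 0.0945]
tool_rot: [0.706, -0.043, 0.048, -0.705]
force: [-0.9, 0.3, 4.7]
finger_gap: 0.47
```

Run:
```python
from h import *
z=sense()['tcp_pos'][2]
rows(tgt([.6203,-.023,z+.06]),tgt([.6203,-.023,z-.022]))
```

```text
at [ 0.5327 -0.0289  0.0945] gap 0.47 t 15.6 F [-0.9  0.3  4.7] q [-0.26  0.64  1.79  0.    0.7  -0.14]
[-0.0, 0.005, 0.007, 8.66, -5.94, 1.71]
[-0.0, 0.005, 0.007, 8.6, 2.26, 1.71]
```

Call:
{"name": "step_arm", "arguments": {
  "moves": [
    [0,0,0,0,-2,0,0.6],
    [0,0,0,0,-6,0,0.6],
    [0,0,0,4,-6,0.8,0.6],
    [0,0,0,8.6,-6,1.7,0.6],
    [0,0,0,8.6,-6,1.7,0.6],
    [0,0,0,8.6,-2,1.7,0.6],
    [0,0,0,8.6,1,1.7,0.6],
    [0,0,0,8.6,2.2,1.7,0.6],
    [0,0,0,8.6,2.3,1.7,0.6],
    [0,0,0,8.6,2.3,1.7,0.6]
  ]
}}

```text
t: 16.85
tcp_pos: [0.6201, -0.0232, 0.0725]
tool_rot: [0.706, -0.043, 0.048, -0.705]
force: [0.5, -0.3, 0.5]
finger_gap: 0.472
```

Run:
```python
from h import *
rows(tgt([.4445,-.0065,.25]),tgt([.4445,-.0065,.162]))
```

```text
at [ 0.6201 -0.0232  0.0725] gap 0.472 t 16.85 F [ 0.5 -0.3  0.5] q [-0.22  0.75  1.57  0.    0.8  -0.09]
[0.0, 0.005, 0.007, -17.5, -17.88, -0.61]
[0.0, 0.005, 0.007, -17.57, -9.08, -0.61]
```

Call:
{"name": "step_arm", "arguments": {
  "moves": [
    [0,0,0,0,0.2,0,0.6],
    [0,0,0,0,0.2,0,-0.4],
    [0,0,0,0,0.2,0,-0.4],
    [0,0,0,0,0.2,0,-0.4],
    [0,0,0,0,-4,0,-0.4],
    [0,0,0,0,-10,0,-0.4],
    [0,0,0,0,-16,0,-0.6],
    [0,0,0,0,-20,0,-0.6],
    [0,0,0,0,-20,0,-0.6]
  ]
}}

```text
t: 17.98
tcp_pos: [0.6209, -0.0234, 0.277]
tool_rot: [0.706, -0.04, 0.051, -0.705]
force: [0.7, -0.1, -0.1]
finger_gap: 0.802
```

Run:
```python
from h import *
rows(tgt([.4445,-.0065,.27]),tgt([.4445,-.0065,.162]))
for n in('top','side'):
    s=grab(n,n+'6.png');W=pts(s);Z=W[...,2]
    q=W[(np.hypot(W[...,0]-.4445,W[...,1]+.0065)<.05)&(Z>.14)&(Z<.2)]
    if len(q): print(n,len(q),((q.max(0)+q.min(0))/2).round(4),np.ptp(q,0).round(3))
a=cv2.imread('pics/side6.png')[90:240,180:340]; cv2.imwrite('pics/s6.png',cv2.resize(a,None,fx=4,fy=4))
```

```text
at [ 0.6209 -0.0234  0.277 ] gap 0.802 t 17.975 F [ 0.7 -0.1 -0.1] q [-0.22  0.49  1.42  0.    1.21 -0.09]
[0.001, 0.005, 0.016, -17.72, 0.4, -0.6]
[0.001, 0.005, 0.016, -17.89, 11.2, -0.59]
side 279 [ 0.4458 -0.0152  0.165 ] [0.047 0.038 0.05 ]
```

View pics/s6.png

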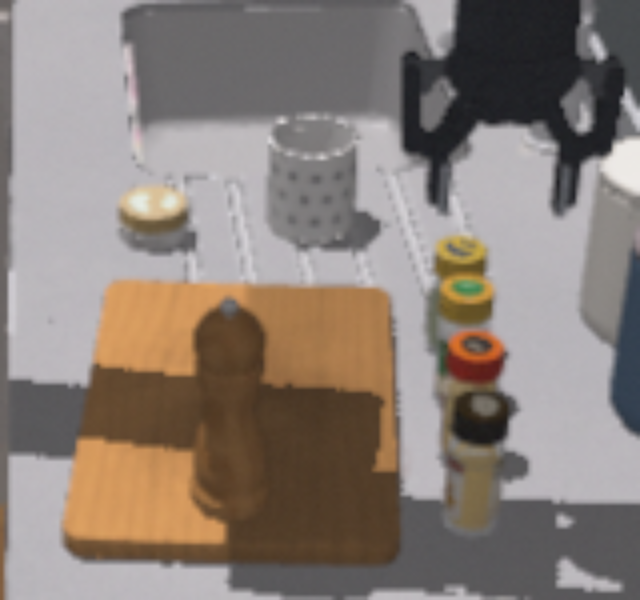

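All four jars stand in a row and the mill is at zoomed (230,400). Next I take the mill.

Call:
{"name": "step_arm", "arguments": {
  "moves": [
    [0,0,0,-6,0,-0.2,-0.6],
    [0,0,0,-12,0,-0.4,-0.6],
    [0,0,0,-17.9,0,-0.6,-0.6],
    [0,0,0,-17.9,0,-0.6,-0.6],
    [0,0,0,-17.9,4,-0.6,-0.6],
    [0,0,0,-17.9,8,-0.6,-0.6],
    [0,0,0,-17.9,11.3,-0.6,-0.6],
    [0,0,0,-17.9,11.3,-0.6,-0.6]
  ]
}}

```text
t: 19.08
tcp_pos: [0.4392, -0.0055, 0.1553]
tool_rot: [-0.705, 0.046, -0.045, 0.706]
force: [0.4, 0.7, 0.1]
finger_gap: 0.797
```

Run:
```python
from h import *
rows(tgt([.4445,-.0075,.162]))
```

```text
at [ 0.4392 -0.0055  0.1553] gap 0.797 t 19.075 F [0.4 0.7 0.1] q [-0.27  0.45  1.98  0.    0.71 -0.14]
[-0.001, 0.005, -0.001, 0.55, -0.67, -0.13]
```

Call:
{"name": "step_arm", "arguments": {
  "moves": [
    [0,0.005,0,0.5,-0.6,-0.15,-0.6],
    [0,0.005,0,0.5,-0.6,-0.15,-0.6],
    [0,0.005,0,0.5,-0.6,-0.15,0.6],
    [0,0.005,0,0.5,-0.6,-0.15,0.6],
    [0,0.005,0,0.5,-0.6,-0.15,0.6],
    [0,0.005,0,0.5,-0.6,-0.15,0.6],
    [0,0.005,0,0.5,-0.6,-0.15,0.6]
  ],
  "grip_force": 40
}}

```text
t: 19.95
tcp_pos: [0.4449, -0.0078, 0.1626]
tool_rot: [-0.705, 0.047, -0.048, 0.706]
force: [0.9, 0.1, 6.9]
finger_gap: 0.543
```

Run:
```python
from h import *
z=sense()['tcp_pos'][2]
rows(tgt([.4326,-.12,z+.05]),tgt([.4326,-.12,z-.022]))
s=grab('side')
a=cv2.cvtColor(s['frame'],cv2.COLOR_RGB2BGR)[90:240,180:340]; cv2.imwrite('pics/s7.png',cv2.resize(a,None,fx=4,fy=4))
```

```text
at [ 0.4449 -0.0078  0.1626] gap 0.543 t 19.95 F [0.9 0.1 6.9] q [-0.27  0.44  1.96  0.    0.74 -0.14]
[-0.001, 0.0, 0.002, 0.3, -5.01, -11.28]
[-0.001, 0.0, 0.002, 0.28, 2.19, -11.28]
```

View pics/s7.png

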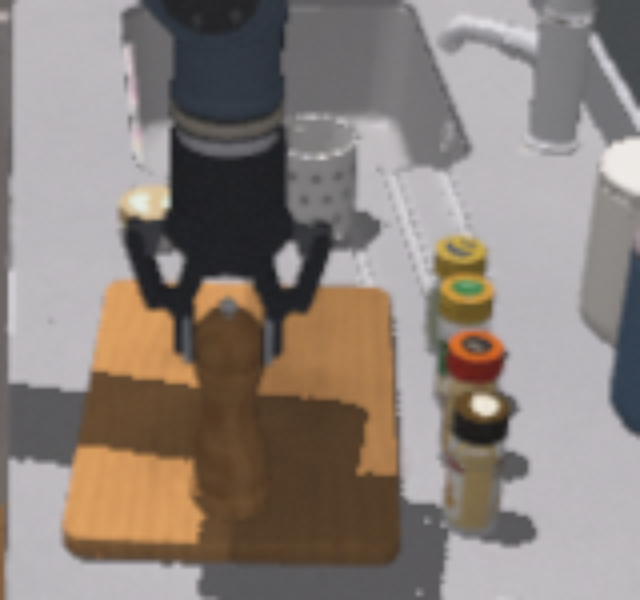

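Call:
{"name": "step_arm", "arguments": {
  "moves": [
    [0,0,0,0,0,0,0.6],
    [0,0,0,0,0,0,0.6],
    [0,0,0,0,-2,0,0.6],
    [0,0,0,0,-5,0,0.6],
    [0,0,0,0.1,-5,-4,0.6],
    [0,0,0,0.2,-5,-8,0.6],
    [0,0,0,0.3,-5,-11.3,0.6],
    [0,0,0,0.3,-5,-11.3,0.6],
    [0,0,0,0.3,-1,-11.3,0.6],
    [0,0,0,0.3,1.5,-11.3,0.6],
    [0,0,0,0.3,1.5,-11.3,0.6],
    [0,0,0,0.3,1.5,-11.3,0.6]
  ]
}}

```text
t: 21.5
tcp_pos: [0.4331, -0.1199, 0.1481]
tool_rot: [-0.705, 0.046, -0.048, 0.706]
force: [-0.3, -0.8, -0.8]
finger_gap: 0.541
```

Run:
```python
from h import *
rows(tgt([.4326,-.12,.1406]))
s=grab('side')
a=cv2.cvtColor(s['frame'],cv2.COLOR_RGB2BGR)[100:270,170:340]; cv2.imwrite('pics/s8.png',cv2.resize(a,None,fx=3.5,fy=3.5))
```

```text
at [ 0.4331 -0.1199  0.1481] gap 0.541 t 21.5 F [-0.3 -0.8 -0.8] q [-0.52  0.47  1.96  0.    0.7  -0.39]
[-0.0, 0.001, 0.003, -0.05, 0.75, -0.02]
```

View pics/s8.png

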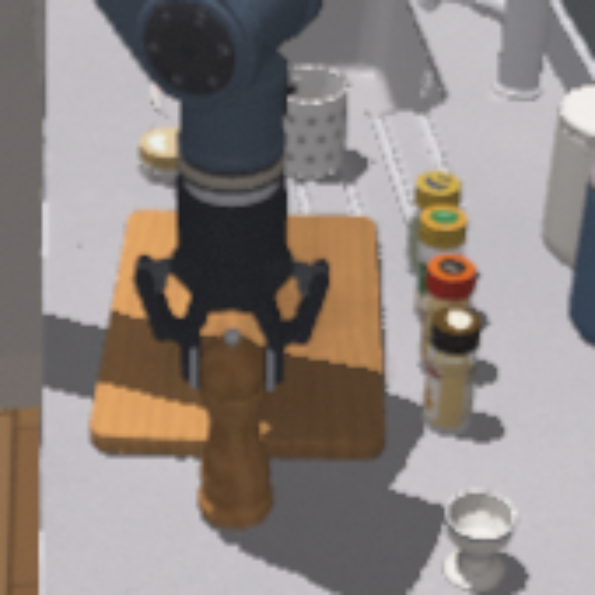

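The mill is held upright at zoomed (235,520), clear of the board. I lower it slowly.

Call:
{"name": "step_arm", "arguments": {
  "moves": [
    [0,0,0,0,0.4,0,0.6],
    [0,0,0,0,0.6,0,0.6],
    [0,0,0,0,0.7,0,0.6],
    [0,0,0,0,0.75,0,0.6],
    [0,0,0,0,0.75,0,0.6]
  ]
}}

```text
t: 22.18
tcp_pos: [0.4334, -0.1201, 0.1409]
tool_rot: [0.706, -0.046, 0.049, -0.705]
force: [-0.9, 0.2, -1.6]
finger_gap: 0.546
```

Call:
{"name": "step_arm", "arguments": {
  "moves": [
    [0,0,0,0,0.1,0,0.6],
    [0,0,0,0,0.2,0,0.6],
    [0,0,0,0,0.2,0,0.6]
  ]
}}

```text
t: 22.55
tcp_pos: [0.4339, -0.1204, 0.1404]
tool_rot: [0.706, -0.045, 0.049, -0.705]
force: [-2.1, 0.8, 13.1]
finger_gap: 0.541
```

Contact with the worktop, so I release and rise.

Call:
{"name": "step_arm", "arguments": {
  "moves": [
    [0,0,0,0,-0.1,0,0.6],
    [0,0,0,0,-0.1,0,-0.6],
    [0,0,0,0,-0.1,0,-0.6],
    [0,0,0,0,-0.1,0,-0.6],
    [0,0,0,0,-0.1,0,-0.6],
    [0,0,0,0,-3,0,-0.6],
    [0,0,0,0,-7,0,-0.6],
    [0,0,0,0,-12,0,-0.6],
    [0,0,0,0,-15,0,-0.6],
    [0,0,0,0,-15,0,-1]
  ]
}}

```text
t: 23.8
tcp_pos: [0.4343, -0.1209, 0.2926]
tool_rot: [0.707, -0.043, 0.051, -0.704]
force: [0.5, -0.3, 0.2]
finger_gap: 0.98
```

Run:
```python
from h import *
rows(tgt([.4135,.4005,.25],30),tgt([.4135,.4005,.25],0))
for n in('top','side'):
    s=grab(n,n+'9.png');W=pts(s);Z=W[...,2];np.save(n+'9.npy',W)
    for nm,x,y,lo,hi in(('pot',.4135,.4005,.022,.045),('mill',.433,-.12,.13,.2)):
        q=W[(np.hypot(W[...,0]-x,W[...,1]-y)<.07)&(Z>lo)&(Z<hi)]
        if len(q): print(n,nm,len(q),((q.max(0)+q.min(0))/2).round(4),np.ptp(q,0).round(3))
```

```text
at [ 0.4343 -0.1209  0.2926] gap 0.98 t 23.8 F [ 0.5 -0.3  0.2] q [-0.52  0.23  1.8   0.    1.1  -0.39]
[0.007, -0.657, 0.01, -9.05, 4.01, 51.41]
[0.004, -0.133, 0.011, -9.05, 4.01, 51.41]
top pot 206 [0.4124 0.4036 0.0325] [0.059 0.059 0.02 ]
top mill 57 [ 0.4311 -0.1049  0.1489] [0.041 0.024 0.027]
side pot 53 [0.4295 0.3936 0.0284] [0.03  0.052 0.012]
side mill 264 [ 0.437  -0.1288  0.1491] [0.047 0.037 0.038]
```

View pics/side9.png

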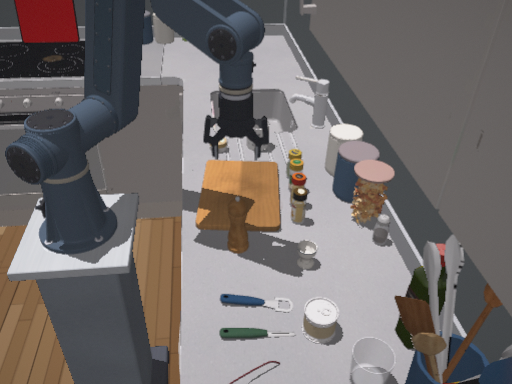

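View pics/top9.png

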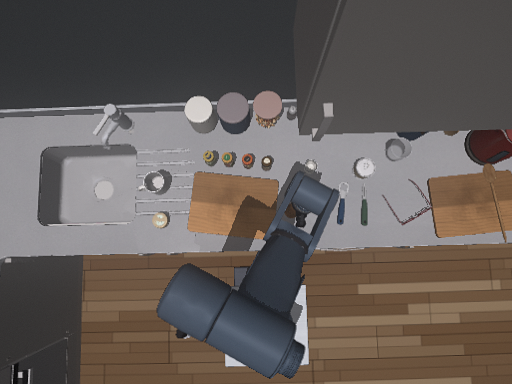

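The pot at top (160,220) has not moved. The mill stands at side (238,225) and the jars are in a row at top (208-267,160). I move over to the pot.

Call:
{"name": "step_arm", "arguments": {
  "moves": [
    [0,0,0,-2,1,6,-1],
    [0,0,0,-3,2,12,-1],
    [0,0,0,-4,3,18,-1],
    [0,0,0,-5,4,24,-1],
    [0,0,0,-6,4,30,-1],
    [0,0,0,-7,4,36,-1],
    [0,0,0,-8,4,42,-1],
    [0,0,0,-8.5,4,48,-1],
    [0,0,0,-9.05,8,51.5,-1],
    [0,0,0,-9.05,12,51.5,-1],
    [0,0,0,-9.05,16,51.5,-1],
    [0,0,0,-9.05,16,51.5,-1]
  ]
}}

```text
t: 25.4
tcp_pos: [0.4088, 0.4003, 0.1245]
tool_rot: [0.708, -0.049, 0.045, -0.703]
force: [-0.8, 0.6, 0.7]
finger_gap: 0.998
```

Run:
```python
from h import *
s=grab('side'); W=pts(s);Z=W[...,2]
q=W[(np.hypot(W[...,0]-.4135,W[...,1]-.4)<.07)&(Z>.022)&(Z<.05)]
if len(q): print(len(q),((q.max(0)+q.min(0))/2).round(4),np.ptp(q,0).round(3))
rows(tgt([.4132,.4015,.06]),tgt([.4132,.4015,.026]))
a=cv2.cvtColor(s['frame'],cv2.COLOR_RGB2BGR)[60:200,170:340]; cv2.imwrite('pics/s10.png',cv2.resize(a,None,fx=4,fy=4))
```

```text
146 [0.4144 0.3986 0.0288] [0.06  0.066 0.014]
at [0.4105 0.4013 0.1268] gap 0.999 t 25.45 F [-0.   0.3  0.2] q [ 0.58  0.63  1.66 -0.    0.85  0.72]
[0.005, 0.001, -0.0, 0.26, 6.68, 0.09]
[0.005, 0.001, -0.0, 0.26, 10.08, 0.1]
```

View pics/s10.png

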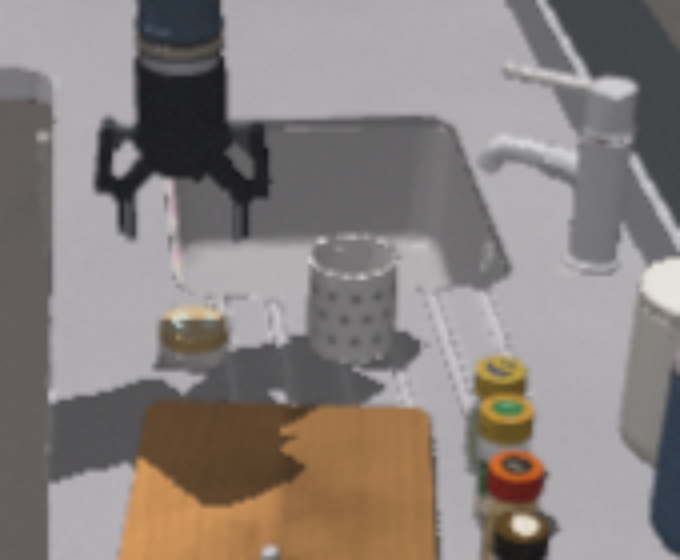

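The gripper is above and level with the pot at zoomed (193,335). I descend and grip.

Call:
{"name": "step_arm", "arguments": {
  "moves": [
    [0.005,0,0,0.26,2,0.1,-1],
    [0.005,0,0,0.26,5,0.1,-1],
    [0.005,0,0,0.26,8,0.1,-1],
    [0.005,0,0,0.26,10,0.1,-1],
    [0.005,0,0,0.26,10,0.1,-1],
    [0.005,0,0,0.26,10,0.1,0.5],
    [0.005,0,0,0.26,10,0.1,0.5],
    [0.005,0,0,0.26,10,0.1,0.5],
    [0.005,0,0,0.26,10,0.1,0.5],
    [0.005,0,0,0.26,10,0.1,0.5]
  ],
  "grip_force": 30
}}

```text
t: 26.7
tcp_pos: [0.4143, 0.4021, 0.0287]
tool_rot: [-0.705, 0.046, -0.048, 0.706]
force: [-0.3, -0.9, 6.7]
finger_gap: 0.708
```

Call:
{"name": "step_arm", "arguments": {
  "moves": [
    [0,0,0,0,-2,0,0.5],
    [0,0,0,0,-6,0,0.5],
    [0,0,0,0,-12,0,0.5],
    [0,0,0,0,-18,0,0.5],
    [0,0,0,0,-22,0,0.5],
    [0,0,0,0,-22,0,0.5]
  ]
}}

```text
t: 27.45
tcp_pos: [0.4154, 0.4029, 0.2533]
tool_rot: [-0.703, 0.044, -0.051, 0.708]
force: [-0.0, 0.6, -0.7]
finger_gap: 0.706
```

Run:
```python
from h import *
s=grab('side')
rows(tgt([.42,-.214,.245]),tgt([.42,-.214,.05]),tgt([.42,-.214,.027]))
a=cv2.cvtColor(s['frame'],cv2.COLOR_RGB2BGR)[60:200,170:340]; cv2.imwrite('pics/s11.png',cv2.resize(a,None,fx=4,fy=4))
```

```text
at [0.414  0.402  0.2507] gap 0.707 t 27.5 F [ 0.3 -0.7 -1.4] q [0.58 0.46 1.56 0.   1.11 0.71]
[-0.005, 0.001, 0.005, 8.79, 0.3, -60.97]
[-0.005, 0.001, 0.005, 8.68, 19.8, -61.07]
[-0.005, 0.001, 0.005, 8.67, 22.1, -61.08]
```

View pics/s11.png

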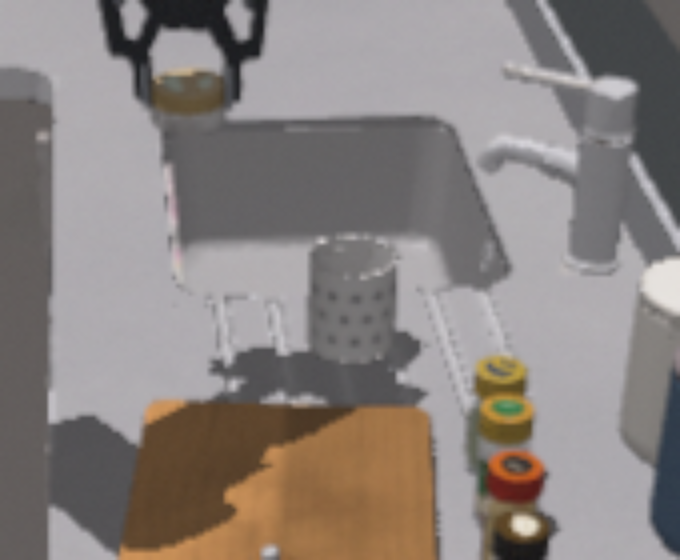

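Run:
```python
from h import *
for n in('top','side'):
    s=grab(n,n+'12.png');W=pts(s);Z=W[...,2];np.save(n+'12.npy',W)
    for nm,x,y,lo,hi in(('mill',.433,-.12,.145,.2),('c',.65,.2,.085,.11),('d',.64,.126,.09,.12),('a',.631,.051,.09,.12),('b',.62,-.023,.09,.12)):
        q=W[(np.hypot(W[...,0]-x,W[...,1]-y)<.04)&(Z>lo)&(Z<hi)]
        if len(q): print(n,nm,len(q),((q.max(0)+q.min(0))/2).round(4),np.ptp(q,0).round(3))
```

```text
top mill 130 [ 0.4341 -0.1176  0.1598] [0.047 0.044 0.029]
top c 96 [0.6471 0.2007 0.0951] [0.038 0.039 0.018]
top d 99 [0.6374 0.1277 0.1022] [0.038 0.038 0.016]
top a 97 [0.6286 0.052  0.1017] [0.038 0.039 0.021]
top b 95 [ 0.6175 -0.02    0.1022] [0.038 0.038 0.023]
side mill 152 [ 0.4369 -0.126   0.1564] [0.04  0.034 0.023]
side c 92 [0.6494 0.1971 0.0912] [0.04  0.047 0.012]
side d 114 [0.6406 0.1244 0.0977] [0.04  0.042 0.015]
side a 132 [0.6313 0.0476 0.0986] [0.042 0.041 0.017]
side b 139 [ 0.6211 -0.0256  0.0982] [0.039 0.042 0.015]
```

Call:
{"name": "step_arm", "arguments": {
  "moves": [
    [0,0,0,1,-1,-6,0.5],
    [0,0,0,2,-1,-12,0.5],
    [0,0,0,3,-1,-18,0.5],
    [0,0,0,4,-1,-24,0.5],
    [0,0,0,5,-1,-30,0.5],
    [0,0,0,6,-1,-36,0.5],
    [0,0,0,6.5,-1,-42,0.5],
    [0,0,0,7.5,-1,-48,0.5],
    [0,0,0,8,-1,-54,0.5],
    [0,0,0,8.7,0,-61,0.5],
    [0,0,0,8.7,0,-61,0.5],
    [0,0,0,8.7,0,-61,0.5]
  ]
}}

```text
t: 29.1
tcp_pos: [0.4166, -0.2146, 0.2456]
tool_rot: [-0.704, 0.049, -0.047, 0.707]
force: [-0.5, 0.5, -0.8]
finger_gap: 0.709
```

Run:
```python
from h import *
rows(tgt([.421,-.2145,.05]),tgt([.421,-.2145,.028]))
s=grab('side')
a=cv2.cvtColor(s['frame'],cv2.COLOR_RGB2BGR)[100:300,170:340]; cv2.imwrite('pics/s13.png',cv2.resize(a,None,fx=3,fy=3))
```

```text
at [ 0.4166 -0.2146  0.2456] gap 0.709 t 29.1 F [-0.5  0.5 -0.8] q [-0.72  0.33  1.82  0.    1.   -0.58]
[-0.004, -0.001, -0.003, 0.5, 19.55, -0.01]
[-0.004, -0.001, -0.003, 0.51, 21.75, -0.01]
```

View pics/s13.png

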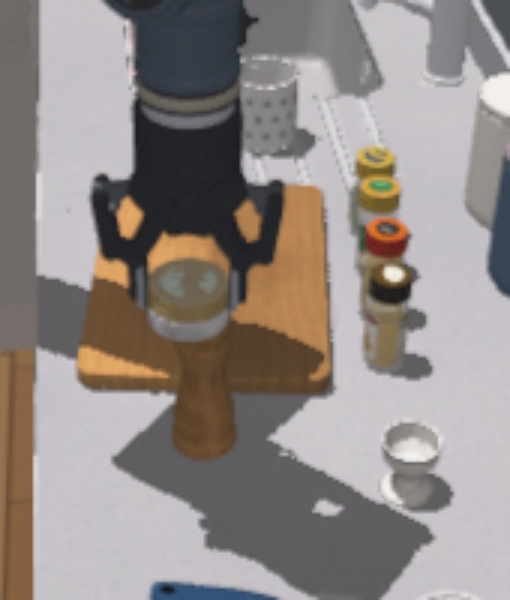

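The pot is held level to the right of the mill. I lower it.

Call:
{"name": "step_arm", "arguments": {
  "moves": [
    [0,0,0,0.5,0,0,0.5],
    [0,0,0,0.5,5,0,0.5],
    [0,0,0,0.5,11,0,0.5],
    [0,0,0,0.5,17,0,0.5],
    [0,0,0,0.5,20,0,0.5],
    [0,0,0,0.5,21.4,0,0.5],
    [0,0,0,0.5,21.6,0,0.5],
    [0,0,0,0.5,21.6,0,0.5]
  ]
}}

```text
t: 30.15
tcp_pos: [0.422, -0.2137, 0.0309]
tool_rot: [-0.705, 0.047, -0.047, 0.706]
force: [-0.1, -0.9, -1.1]
finger_gap: 0.71
```

Run:
```python
from h import *
rows(tgt([.421,-.2145,.028]))
```

```text
at [ 0.422  -0.2137  0.0309] gap 0.71 t 30.15 F [-0.1 -0.9 -1.1] q [-0.71  0.73  1.96  0.    0.45 -0.58]
[-0.003, 0.001, -0.001, -0.08, 0.29, -0.1]
```

Call:
{"name": "step_arm", "arguments": {
  "moves": [
    [0,0,0,0,0.2,0,0.5],
    [0,0,0,0,0.3,0,0.5],
    [0,0,0,0,0.3,0,-0.9],
    [0,0,0,0,0.3,0,-0.9],
    [0,0,0,0,0.3,0,-0.9],
    [0,0,0,0,-0.5,0,-0.9],
    [0,0,0,0,-3,0,-0.9],
    [0,0,0,0,-8,0,-0.9],
    [0,0,0,0,-14,0,-0.9],
    [0,0,0,0,-20,0,-0.9],
    [0,0,0,0,-20,0,-0.9]
  ]
}}

```text
t: 31.52
tcp_pos: [0.4243, -0.2159, 0.2359]
tool_rot: [0.707, -0.044, 0.05, -0.704]
force: [-0.6, -0.5, -1.6]
finger_gap: 0.945
```

Run:
```python
from h import *
s=grab('side','side14.png')
a=cv2.imread('pics/side14.png')[100:350,170:340]; cv2.imwrite('pics/s14.png',cv2.resize(a,None,fx=2.4,fy=2.4))
s=grab('top','top14.png')
```

```text
(no output)
```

View pics/s14.png

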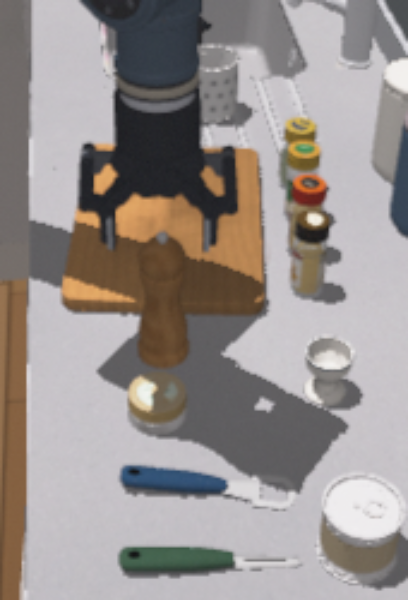

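Run:
```python
from h import *
# fit planar arm from tool-down readings (q2,q3,x,y,z)
D=[(.53,1.43,.2714,.5623,.2494),(.5,1.48,.5597,.2288,.2494),(.72,1.6,.5617,.2276,.0903),(.61,1.56,.5633,.228,.162),(.82,1.41,.6498,.1999,.0676),(.47,1.72,.4778,.2351,.2002),(.65,1.81,.4723,.2325,.0916),(.79,1.48,.6397,.1263,.0705),(.43,1.75,.5028,.1033,.2118),(.62,1.85,.5006,.1036,.0954),(.75,1.57,.6201,-.0232,.0725),(.49,1.42,.6209,-.0234,.277),(.44,1.96,.4449,-.0078,.1626),(.23,1.8,.4343,-.1209,.2926),(.63,1.66,.4105,.4013,.1268),(.46,1.56,.414,.402,.2507),(.73,1.96,.422,-.2137,.0309)]
A=[];b=[]
for q2,q3,x,y,z in D:
    s=q2+q3
    A.append([1,0,np.sin(q2),np.sin(s),np.cos(s)]);b.append(np.hypot(x,y))
    A.append([0,1,np.cos(q2),np.cos(s),-np.sin(s)]);b.append(z)
x,res,_,_=np.linalg.lstsq(np.array(A),np.array(b),rcond=None)
print('a,h,L2,A,B',x.round(4),'rms',np.sqrt(res/len(b)))
# utensil ends
for n,P in(('side',[(220.3,297.5),(292.5,306.7),(220,332.5),(295.3,334.7)]),):
    s=snapshot(n); Kc=K(s); Rm=R.from_quat(s['orientation']).as_matrix()
    u=cv2.undistortPoints(np.array(P).reshape(-1,1,2),Kc,np.array(s['dist'])).reshape(-1,2)
    for k in u:
        d=Rm@np.array([k[0],k[1],1]); t=(0.010-s['xyz'][2])/d[2]; print((np.array(s['xyz'])+t*d).round(4))
a=cv2.imread('pics/top0.png')[175:230,325:385]; cv2.imwrite('pics/z4.png',cv2.resize(a,None,fx=10,fy=10,interpolation=cv2.INTER_CUBIC))
```

```text
a,h,L2,A,B [1.640e-02 1.000e-04 5.761e-01 3.895e-01 1.086e-01] rms [0.00174259]
[ 0.3806 -0.3032  0.01  ]
[ 0.546  -0.3477  0.01  ]
[ 0.3739 -0.4018  0.01  ]
[ 0.5376 -0.4245  0.01  ]
```

View pics/z4.png

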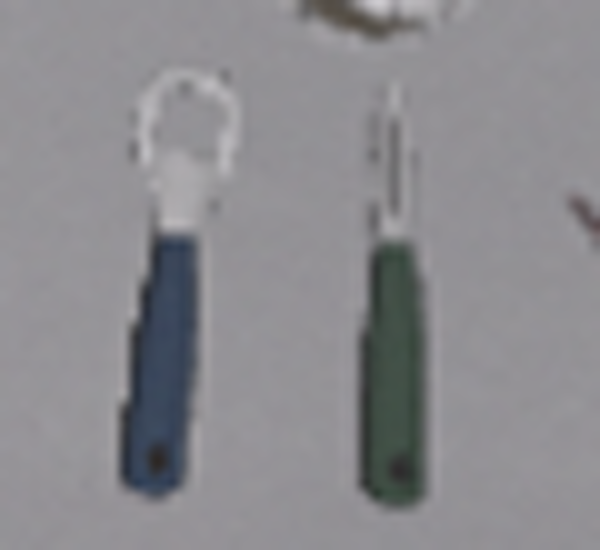

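Run:
```python
from h import *
s=snapshot('top'); Rm=R.from_quat(s['orientation']).as_matrix()
P=[(344,182),(340.2,224.5),(364.7,183),(364.3,225.5)]
u=cv2.undistortPoints(np.array(P).reshape(-1,1,2),K(s),np.array(s['dist'])).reshape(-1,2)
for k in u:
    d=Rm@np.array([k[0],k[1],1]); t=(0.010-s['xyz'][2])/d[2]; print((np.array(s['xyz'])+t*d).round(4))
W=pts(s);Z=W[...,2]
for lo,hi in((.06,.1),(.08,.1)):
    m=(np.hypot(W[...,0]-.556,W[...,1]-.415)<.055)&(Z>lo)&(Z<hi); q=W[m]; print(len(q),q.min(0).round(3),q.max(0).round(3))
from scipy.optimize import fsolve
a,h,L2,A,B=.0164,.0001,.5761,.3895,.1086
for D in(.2,.25,.3):
  for t2 in(50,60,70):
    for r,z in((.69,.15),(.69,.24),(.66,.15)):
        t=np.radians(t2)
        f=lambda q:[a+L2*np.sin(q[0])+A*np.sin(q[0]+q[1])+B*np.cos(q[0]+q[1])-(r-D*np.sin(t)), h+D+L2*np.cos(q[0])+A*np.cos(q[0]+q[1])-B*np.sin(q[0]+q[1])-(z+D*np.cos(t))]
        q,_,ok,_=fsolve(f,[.5,1.6],full_output=1); print(D,t2,r,z,q.round(2),'q5',round(np.pi-t-q.sum(),2),ok)
```

```text
[ 0.5417 -0.3309  0.01  ]
[ 0.373  -0.3058  0.01  ]
[ 0.5352 -0.4134  0.01  ]
[ 0.3662 -0.4004  0.01  ]
173 [0.516 0.373 0.06 ] [0.596 0.467 0.098]
103 [0.517 0.373 0.08 ] [0.596 0.463 0.098]
0.2 50 0.69 0.15 [0.68 1.79] q5 -0.19 1
0.2 50 0.69 0.24 [0.52 1.73] q5 0.01 1
0.2 50 0.66 0.15 [0.65 1.86] q5 -0.25 1
0.2 60 0.69 0.15 [0.71 1.85] q5 -0.47 1
0.2 60 0.69 0.24 [0.55 1.8 ] q5 -0.26 1
0.2 60 0.66 0.15 [0.7  1.92] q5 -0.52 1
0.2 70 0.69 0.15 [0.77 1.89] q5 -0.74 1
0.2 70 0.69 0.24 [0.59 1.86] q5 -0.53 1
0.2 70 0.66 0.15 [0.76 1.96] q5 -0.8 1
0.25 50 0.69 0.15 [0.68 1.89] q5 -0.3 1
0.25 50 0.69 0.24 [0.51 1.84] q5 -0.08 1
0.25 50 0.66 0.15 [0.67 1.96] q5 -0.36 1
0.25 60 0.69 0.15 [0.74 1.96] q5 -0.61 1
0.25 60 0.69 0.24 [0.56 1.93] q5 -0.39 1
0.25 60 0.66 0.15 [0.74 2.03] q5 -0.67 1
0.25 70 0.69 0.15 [0.83 2.01] q5 -0.91 1
0.25 70 0.69 0.24 [0.63 1.99] q5 -0.7 1
0.25 70 0.66 0.15 [0.83 2.08] q5 -0.99 1
0.3 50 0.69 0.15 [0.7  1.99] q5 -0.42 1
0.3 50 0.69 0.24 [0.51 1.95] q5 -0.19 1
0.3 50 0.66 0.15 [0.69 2.06] q5 -0.48 1
0.3 60 0.69 0.15 [0.79 2.07] q5 -0.77 1
0.3 60 0.69 0.24 [0.58 2.04] q5 -0.53 1
0.3 60 0.66 0.15 [0.8  2.14] q5 -0.84 1
0.3 70 0.69 0.15 [0.91 2.12] q5 -1.11 1
0.3 70 0.69 0.24 [0.69 2.12] q5 -0.88 1
0.3 70 0.66 0.15 [0.93 2.19] q5 -1.2 1
```

```bash
cat > kin.py <<'E'
from h import *
from scipy.optimize import least_squares
a,h,L2,A,B=.0164,.0001,.5761,.3895,.1086
D=.25
C=R.from_matrix(np.array([[-1,0,0],[0,0,1],[0,1,0]]).T.astype(float))
def setD(d):
    global D; D=d
def fk(q):
    q1,q2,q3,q4,q5,q6=q; s=q2+q3
    r=a+L2*np.sin(q2)+A*np.sin(s)+B*np.cos(s); z=h+D+L2*np.cos(q2)+A*np.cos(s)-B*np.sin(s)
    w=np.array([r*np.cos(q1),r*np.sin(q1),z])
    Rw=R.from_euler('ZYZYZ',[q1,s,q4,q5,q6])
    # tool axes: x=-lx, y=lz, z=ly
    M=Rw.as_matrix(); T=np.stack([-M[:,0],M[:,2],M[:,1]],1)
    return w+D*M[:,2],R.from_matrix(T),w
lo=np.array([-3.08,-.75,.22,-1.43,0,-2.85]);hi=np.array([3.08,2.2,2.44,4.57,2.65,2.85])
def ik(p,Rt,q0):
    def f(q):
        pp,RR,_=fk(q); return np.r_[(pp-p)*10,(RR.inv()*Rt).as_rotvec()]
    s=least_squares(f,np.clip(q0,lo+1e-3,hi-1e-3),bounds=(lo,hi)); return s.x,np.abs(s.fun).max()
def pose(p,psi,tilt,roll=0):
    """tool pointing heading psi(deg), tilt deg from straight down, jaw horizontal perpendicular to heading"""
    ps=np.radians(psi);t=np.radians(tilt); hd=np.array([np.cos(ps),np.sin(ps),0])
    y=np.sin(t)*hd+np.cos(t)*np.array([0,0,-1.]); x=np.array([-np.sin(ps),np.cos(ps),0])
    return np.array(p),R.from_matrix(np.stack([x,y,np.cross(x,y)],1))
def flip(T): return T[0],T[1]*R.from_rotvec([0,np.pi,0])
E
python3 - <<'E'
from kin import *
s=sense(); p,Rr,_=fk(s['q']); print(p.round(4),s['tcp_pos'].round(4),(Rr.inv()*R.from_quat(s['tool_rot'])).as_rotvec().round(3))
q0=np.array(s['q'])
for fl in(0,1):
    T=pose([.503,-.328,.022],-10,-15); T=flip(T) if fl else T
    print('pick',fl,*[x.round(2) for x in ik(*T,q0)])
for psi in(-60,-45,-30,37,60,75,90,105,120):
  for fl in(0,1):
    best=None
    for q4 in(-1,0,1,1.6,3):
      for q6 in(-2,0,2):
        T=pose([.557,.413,.15],psi,68); T=flip(T) if fl else T
        q,e=ik(*T,np.array([.6,.5,1.6,q4,1.,q6]))
        if best is None or e<best[1]: best=(q,e)
    print(psi,fl,best[0].round(2),round(best[1],3),'wrist',fk(best[0])[2].round(2))
E
```

```text
Traceback (most recent call last):
  File "kin.py", line 12, in fk
    Rw=R.from_euler('ZYZYZ',[q1,s,q4,q5,q6])
  File "scipy/spatial/transform/_rotation.pyx", line 1413, in scipy.spatial.transform._rotation.Rotation.from_euler
ValueError: Expected axis specification to be a non-empty string of upto 3 characters, got ZYZYZ
```

```bash
sed -i "s/R.from_euler('ZYZYZ',\[q1,s,q4,q5,q6\])/R.from_euler('ZYZ',[q1,s,q4])*R.from_euler('YZ',[q5,q6])/" kin.py
cat > t.py <<'E'
from kin import *
s=sense(); p,Rr,_=fk(s['q']); print(p.round(4),s['tcp_pos'].round(4),(Rr.inv()*R.from_quat(s['tool_rot'])).as_rotvec().round(3))
q0=np.array(s['q'])
for fl in(0,1):
    T=pose([.503,-.328,.022],-10,-15); T=flip(T) if fl else T
    print('pick',fl,*[x.round(2) for x in ik(*T,q0)])
for psi in(-60,-45,-30,37,60,75,90,105,120):
  for fl in(0,1):
    best=None
    for q4 in(-1,0,1,1.6,3):
      for q6 in(-2,0,2):
        T=pose([.557,.413,.15],psi,68); T=flip(T) if fl else T
        q,e=ik(*T,np.array([.6,.5,1.6,q4,1.,q6]))
        if best is None or e<best[1]: best=(q,e)
    print(psi,fl,best[0].round(2),round(best[1],3),'wrist',fk(best[0])[2].round(2))
E
python3 t.py
```

```text
[ 0.3593 -0.3067  0.2279] [ 0.421  -0.2133  0.2297] [ 0. -0. -0.]
pick 0 [-0.54  0.88  1.47 -0.11  1.03 -1.87] 0.0
pick 1 [-0.54  0.88  1.47 -0.11  1.03  1.27] 0.0
-60 0 [ 0.95  1.    1.19 -1.01  1.66  0.73] 0.0 wrist [0.44 0.61 0.24]
-60 1 [ 0.95  1.    1.19 -1.01  1.66 -2.41] 0.0 wrist [0.44 0.61 0.24]
-45 0 [ 0.97  0.95  1.36 -1.16  1.45  0.75] 0.0 wrist [0.39 0.58 0.24]
-45 1 [ 0.97  0.95  1.36 -1.16  1.45 -2.39] 0.0 wrist [0.39 0.58 0.24]
-30 0 [ 0.98  0.9   1.54 -1.36  1.24  0.81] 0.0 wrist [0.36 0.53 0.24]
-30 1 [ 0.98  0.9   1.54 -1.36  1.24 -2.33] 0.0 wrist [0.36 0.53 0.24]
37 0 [0.63 0.81 1.99 3.13 0.85 1.58] 0.0 wrist [0.37 0.27 0.24]
37 1 [ 0.63  0.81  1.99  3.13  0.85 -1.57] 0.0 wrist [0.37 0.27 0.24]
60 0 [0.45 0.82 1.92 2.39 0.87 1.86] 0.0 wrist [0.44 0.21 0.24]
60 1 [ 0.45  0.82  1.92  2.39  0.87 -1.28] 0.0 wrist [0.44 0.21 0.24]
75 0 [0.36 0.83 1.81 1.95 0.94 2.07] 0.0 wrist [0.5  0.19 0.24]
75 1 [ 0.36  0.83  1.81  1.95  0.94 -1.07] 0.0 wrist [0.5  0.19 0.24]
90 0 [0.31 0.86 1.68 1.6  1.08 2.23] 0.0 wrist [0.56 0.18 0.24]
90 1 [ 0.31  0.86  1.68  1.6   1.08 -0.91] 0.0 wrist [0.56 0.18 0.24]
105 0 [0.3  0.9  1.51 1.33 1.26 2.34] 0.0 wrist [0.62 0.19 0.24]
105 1 [ 0.3   0.9   1.51  1.33  1.26 -0.8 ] 0.0 wrist [0.62 0.19 0.24]
120 0 [0.31 0.95 1.34 1.14 1.47 2.39] 0.0 wrist [0.67 0.21 0.24]
120 1 [ 0.31  0.95  1.34  1.14  1.47 -0.75] 0.0 wrist [0.67 0.21 0.24]
```

```bash
cat > fit.py <<'E'
from h import *
D=[(.53,1.43,.2714,.5623,.2494),(.5,1.48,.5597,.2288,.2494),(.72,1.6,.5617,.2276,.0903),(.61,1.56,.5633,.228,.162),(.82,1.41,.6498,.1999,.0676),(.47,1.72,.4778,.2351,.2002),(.65,1.81,.4723,.2325,.0916),(.79,1.48,.6397,.1263,.0705),(.43,1.75,.5028,.1033,.2118),(.62,1.85,.5006,.1036,.0954),(.75,1.57,.6201,-.0232,.0725),(.49,1.42,.6209,-.0234,.277),(.44,1.96,.4449,-.0078,.1626),(.23,1.8,.4343,-.1209,.2926),(.63,1.66,.4105,.4013,.1268),(.46,1.56,.414,.402,.2507),(.73,1.96,.422,-.2137,.0309)]
AA=[];b=[]
for q2,q3,x,y,z in D:
    s=q2+q3
    AA.append([1,0,np.sin(q2),np.sin(s),np.cos(s)]);b.append(np.sqrt(x*x+y*y-.111**2))
    AA.append([0,1,np.cos(q2),np.cos(s),-np.sin(s)]);b.append(z)
x,res,_,_=np.linalg.lstsq(np.array(AA),np.array(b),rcond=None)
print(x.round(4),np.sqrt(res/len(b)))
E
python3 fit.py
```

```text
[ 0.002  -0.0013  0.5847  0.3918  0.114 ] [0.00159971]
```

Run:
```python
from kin import *
rows(flip(pose([.503,-.328,.2],-10,-15)))
```

```text
at [ 0.421  -0.2133  0.2297] gap 0.951 t 31.725 F [-0.2  0.4 -0.5] q [-0.71  0.36  1.83  0.    0.97 -0.58]
[-0.203, 1.603, 0.205, 9.66, 2.89, -10.29]
```

Call:
{"name": "step_arm", "arguments": {
  "moves": [
    [-0.2,1.6,0.205,4,0,-6,-0.4],
    [-0.2,1.6,0.205,9.7,0,-10.3,-0.4],
    [-0.2,1.6,0.205,9.7,0,-10.3,-0.4],
    [-0.2,1.6,0.205,9.7,0,-10.3,-0.4],
    [-0.2,1.6,0.205,9.7,0,-10.3,-0.4],
    [-0.2,1.6,0.205,9.7,0,-10.3,-0.4],
    [-0.2,1.6,0.205,9.7,0,-10.3,-0.4],
    [-0.2,1.6,0.205,9.7,0,-10.3,-0.4],
    [-0.2,1.6,0.205,9.7,0,-10.3,-0.4],
    [-0.2,1.6,0.205,9.7,2,-10.3,-0.4],
    [-0.2,1.6,0.205,9.7,2,-10.3,-0.4]
  ]
}}

```text
t: 33.1
tcp_pos: [0.5017, -0.3268, 0.2051]
tool_rot: [-0.51, 0.61, -0.462, 0.392]
force: [0.6, -0.4, 0.2]
finger_gap: 0.701
```

Run:
```python
from kin import *
s=sense(); p,Rr,w=fk(s['q']); print('fk rot err',(Rr.inv()*R.from_quat(s['tool_rot'])).as_rotvec().round(3)); print(s['q'],s['tcp_pos'])
ax=R.from_quat(s['tool_rot']).as_matrix(); print(ax.round(3))
rows(flip(pose([.503,-.328,.06],-10,-15)),flip(pose([.503,-.328,.024],-10,-15)))
s=grab('side')
a=cv2.cvtColor(s['frame'],cv2.COLOR_RGB2BGR)[130:350,170:340]; cv2.imwrite('pics/s15.png',cv2.resize(a,None,fx=2.7,fy=2.7))
```

```text
fk rot err [ 0. -0.  0.]
[-0.70350546  0.64492075  1.36965456 -0.13158333  1.36439294  1.08062274] [ 0.50166448 -0.32676755  0.20508157]
[[-0.171 -0.26   0.95 ]
 [-0.985  0.052 -0.163]
 [-0.007 -0.964 -0.265]]
at [ 0.5017 -0.3268  0.2051] gap 0.701 t 33.1 F [ 0.6 -0.4  0.2] q [-0.7   0.64  1.37 -0.13  1.36  1.08]
[0.006, 0.004, -0.006, 0.2, 13.95, 3.99]
[0.006, 0.004, -0.006, 0.22, 17.42, 4.94]
```

View pics/s15.png

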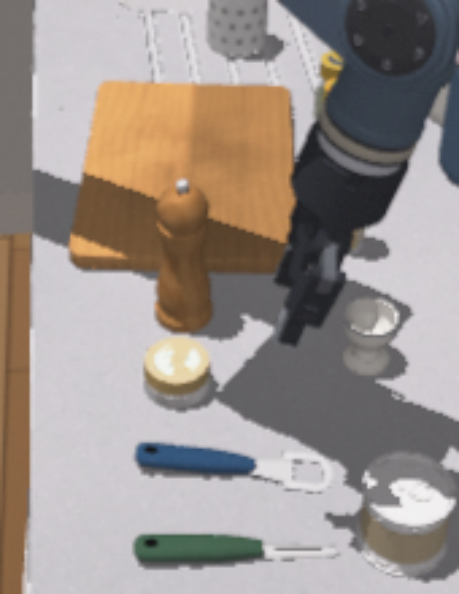

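Run:
```python
from h import *
q=[-0.70350546,0.64492075,1.36965456,-0.13158333,1.36439294,1.08062274];p=np.array([.50166,-.32677,.20508])
a,h,L2,A,B=0.002,-.0013,.5847,.3918,.114
s=q[1]+q[2]; r=a+L2*np.sin(q[1])+A*np.sin(s)+B*np.cos(s); z=h+L2*np.cos(q[1])+A*np.cos(s)-B*np.sin(s)
loc=R.from_euler('z',-q[0]).apply(p); td=R.from_euler('z',-q[0]).apply([-.260,.052,-.964])
print('loc',loc,'planar',r,z,'td',td)
# loc = (r,.111,z+D)+D*td
print('D from r',(loc[0]-r)/td[0],'lat',(loc[1]-.111)/td[1],'z',(loc[2]-z)/(1+td[2]))
```

```text
loc [0.59394132 0.07533326 0.20508   ] planar 0.6583856992039129 0.19478256514917563 td [-0.23190913 -0.12853854 -0.964     ]
D from r 0.27788635360668007 lat 0.2774789576907891 z 0.2860398569673436
```

```bash
sed -i 's/^a,h,L2,A,B=.*/a,h,L2,A,B=.002,-.0013,.5847,.3918,.114/; s/^D=.25/D=.279/; s/w=np.array(\[r\*np.cos(q1),r\*np.sin(q1),z\])/w=R.from_euler("z",q1).apply([r,.111,z])/' kin.py
python3 t.py
```

```text
[ 0.5021 -0.3273  0.206 ] [ 0.5023 -0.3273  0.2064] [0. 0. 0.]
pick 0 [-0.7   0.89  1.45 -0.15  1.03 -2.01] 0.0
pick 1 [-0.7   0.89  1.45 -0.15  1.03  1.14] 0.0
-60 0 [ 0.83  1.04  1.15 -1.08  1.58  0.68] 0.0 wrist [0.43 0.64 0.25]
-60 1 [ 0.83  1.04  1.15 -1.08  1.58 -2.46] 0.0 wrist [0.43 0.64 0.25]
-45 0 [ 0.85  0.98  1.35 -1.24  1.36  0.73] 0.0 wrist [0.37 0.6  0.25]
-45 1 [ 0.85  0.98  1.35 -1.24  1.36 -2.41] 0.0 wrist [0.37 0.6  0.25]
-30 0 [ 0.84  0.92  1.52 -1.43  1.16  0.79] 0.023 wrist [0.34 0.55 0.26]
-30 1 [ 0.84  0.92  1.52 -1.43  1.16 -2.35] 0.023 wrist [0.34 0.55 0.26]
37 0 [0.38 0.85 2.06 2.84 0.97 1.64] 0.0 wrist [0.35 0.26 0.25]
37 1 [ 0.38  0.85  2.06  2.84  0.97 -1.5 ] 0.0 wrist [0.35 0.26 0.25]
60 0 [0.18 0.85 1.98 2.14 1.   1.85] 0.0 wrist [0.43 0.19 0.25]
60 1 [ 0.18  0.85  1.98  2.14  1.   -1.29] 0.0 wrist [0.43 0.19 0.25]
75 0 [0.1  0.86 1.85 1.74 1.07 2.03] 0.0 wrist [0.49 0.16 0.25]
75 1 [ 0.1   0.86  1.85  1.74  1.07 -1.11] 0.0 wrist [0.49 0.16 0.25]
90 0 [0.08 0.89 1.69 1.42 1.21 2.17] 0.0 wrist [0.56 0.15 0.25]
90 1 [ 0.08  0.89  1.69  1.42  1.21 -0.97] 0.0 wrist [0.56 0.15 0.25]
105 0 [0.08 0.93 1.51 1.19 1.39 2.27] 0.0 wrist [0.62 0.16 0.25]
105 1 [ 0.08  0.93  1.51  1.19  1.39 -0.87] 0.0 wrist [0.62 0.16 0.25]
120 0 [0.11 0.98 1.32 1.02 1.6  2.32] 0.0 wrist [0.69 0.19 0.25]
120 1 [ 0.11  0.98  1.32  1.02  1.6  -0.82] 0.0 wrist [0.69 0.19 0.25]
```

Call:
{"name": "step_arm", "arguments": {
  "moves": [
    [0,0,0,0.2,4,1.1,-0.4],
    [0,0,0,0.2,9,2.5,-0.4],
    [0,0,0,0.2,13,3.7,-0.4],
    [0,0,0,0.2,16,4.5,-0.4],
    [0,0,0,0.2,17.4,4.9,-0.4],
    [0,0,0,0.2,17.4,4.9,-0.4]
  ]
}}

```text
t: 33.9
tcp_pos: [0.5034, -0.3283, 0.025]
tool_rot: [-0.51, 0.609, -0.463, 0.392]
force: [0.5, 0.0, 0.5]
finger_gap: 0.697
```

Run:
```python
from kin import *
rows(flip(pose([.503,-.328,.024],-10,-15)))
s=grab('side')
a=cv2.cvtColor(s['frame'],cv2.COLOR_RGB2BGR)[230:350,200:340]; cv2.imwrite('pics/s16.png',cv2.resize(a,None,fx=4.5,fy=4.5))
```

```text
at [ 0.5034 -0.3283  0.025 ] gap 0.697 t 33.9 F [0.5 0.  0.5] q [-0.7   0.89  1.45 -0.15  1.05  1.13]
[0.005, 0.004, -0.005, -0.03, 0.11, -0.02]
```

View pics/s16.png

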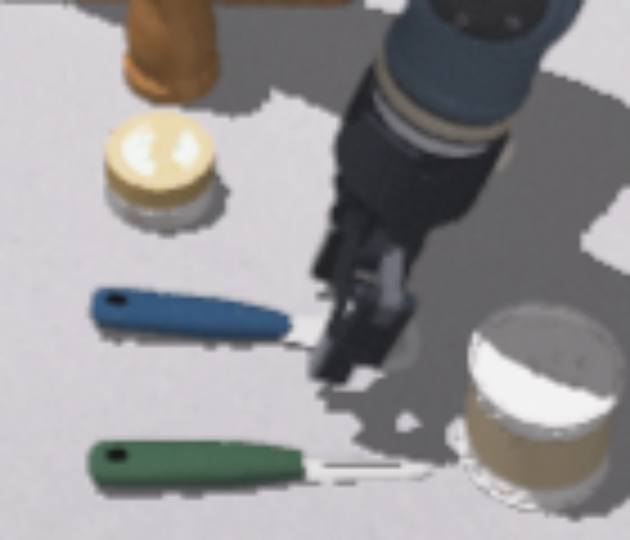

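The fingers straddle the steel part of the opener at zoomed (345,350). I close and lift.

Call:
{"name": "step_arm", "arguments": {
  "moves": [
    [0,0,0,0,0.1,0,0.9],
    [0,0,0,0,0.1,0,0.9],
    [0,0,0,0,0.1,0,0.9],
    [0,0,0,0,0.1,0,0.9],
    [0,0,0,0,0.1,0,0.9],
    [0,0,0,0,0.1,0,0.9],
    [0,0,0,0,0.1,0,0.9]
  ],
  "grip_force": 80
}}

```text
t: 34.83
tcp_pos: [0.505, -0.3298, 0.0272]
tool_rot: [-0.51, 0.608, -0.465, 0.393]
force: [1.4, -0.1, 5.9]
finger_gap: 0.458
```

Call:
{"name": "step_arm", "arguments": {
  "moves": [
    [0,0,0,0,-2,-0.5,0.9],
    [0,0,0,0,-6,-1.6,0.9],
    [0,0,0,0,-10,-2.7,0.9],
    [0,0,0,0,-10,-2.7,0.9]
  ]
}}

```text
t: 35.33
tcp_pos: [0.5069, -0.3318, 0.1357]
tool_rot: [-0.51, 0.605, -0.469, 0.394]
force: [0.4, -0.0, -1.1]
finger_gap: 0.46
```

Run:
```python
from kin import *
rows()
s=grab('side')
a=cv2.cvtColor(s['frame'],cv2.COLOR_RGB2BGR)[200:350,200:340]; cv2.imwrite('pics/s17.png',cv2.resize(a,None,fx=4,fy=4))
```

```text
at [ 0.5069 -0.3318  0.1357] gap 0.46 t 35.325 F [ 0.4 -0.  -1.1] q [-0.7   0.73  1.41 -0.14  1.22  1.1 ]
```

View pics/s17.png

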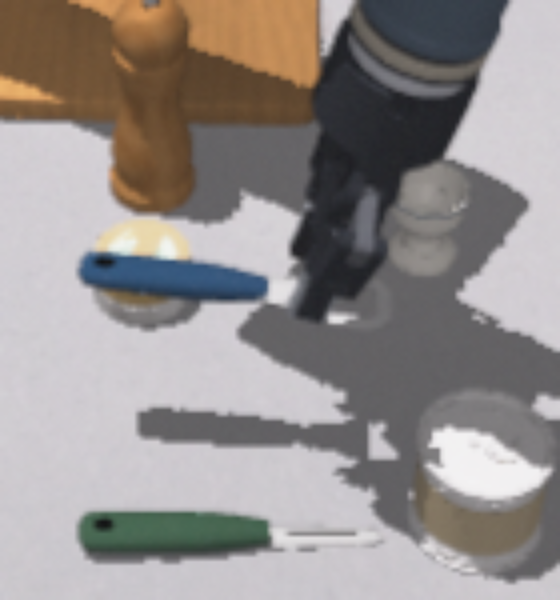

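```bash
cat > plan.py <<'E'
from kin import *
from scipy.spatial.transform import Slerp
def chain(T0,wps,q):
    q=np.array(q);p0,R0=T0
    for p1,R1 in wps:
        sl=Slerp([0,1],R.from_quat([R0.as_quat(),R1.as_quat()]))
        mn=9;mj=0;me=0
        for f in np.linspace(0,1,13)[1:]:
            qn,e=ik(p0+f*(p1-p0),sl(f),q); mj=max(mj,np.abs(qn-q).max());me=max(me,e);q=qn;mn=min(mn,q[4])
        print(p1.round(3),q.round(2),'minq5',round(mn,2),'maxjump',round(mj,2),'err',round(me,4),'wr',fk(q)[2].round(2))
        p0,R0=p1,R1
    return q
E
python3 - <<'E'
from plan import *
s=sense(); T0=(np.array(s['tcp_pos']),R.from_quat(s['tool_rot']))
F=lambda *a:flip(pose(*a))
for psi in(75,90,100):
    hd=np.array([np.cos(np.radians(psi)),np.sin(np.radians(psi))])
    m=np.array([.557,.413])+.008*hd
    print(psi)
    chain(T0,[F([.44,-.30,.24],-10,-15),F([.44,.05,.26],-10,-15),F([.47,.2,.30],40,20),F([*m,.30],psi,50),F([*m,.30],psi,67),F([*m,.147],psi,67)],s['q'])
E
```

```text
75
[ 0.44 -0.3   0.24] [-0.74  0.51  1.52 -0.14  1.33  1.06] minq5 1.23 maxjump 0.02 err 0.0 wr [ 0.51 -0.31  0.51]
[0.44 0.05 0.26] [-0.15  0.37  1.71  0.01  1.32  1.6 ] minq5 1.3 maxjump 0.06 err 0.0 wr [0.51 0.04 0.53]
[0.47 0.2  0.3 ] [0.07 0.2  1.88 0.28 0.8  0.77] minq5 0.8 maxjump 0.1 err 0.0 wr [0.4  0.14 0.56]
[0.559 0.421 0.3  ] [ 0.2   0.49  1.68  1.11  0.87 -0.26] minq5 0.75 maxjump 0.09 err 0.0 wr [0.5  0.21 0.48]
[0.559 0.421 0.3  ] [ 0.12  0.57  1.8   1.54  1.02 -0.71] minq5 0.88 maxjump 0.04 err 0.0 wr [0.49 0.17 0.41]
[0.559 0.421 0.147] [ 0.12  0.86  1.84  1.74  1.05 -1.09] minq5 1.02 maxjump 0.04 err 0.0 wr [0.49 0.17 0.26]
90
[ 0.44 -0.3   0.24] [-0.74  0.51  1.52 -0.14  1.33  1.06] minq5 1.23 maxjump 0.02 err 0.0 wr [ 0.51 -0.31  0.51]
[0.44 0.05 0.26] [-0.15  0.37  1.71  0.01  1.32  1.6 ] minq5 1.3 maxjump 0.06 err 0.0 wr [0.51 0.04 0.53]
[0.47 0.2  0.3 ] [0.07 0.2  1.88 0.28 0.8  0.77] minq5 0.8 maxjump 0.1 err 0.0 wr [0.4  0.14 0.56]
[0.557 0.421 0.3  ] [ 0.17  0.55  1.56  1.    1.12 -0.34] minq5 0.8 maxjump 0.11 err 0.0 wr [0.56 0.21 0.48]
[0.557 0.421 0.3  ]
[... 151 characters left out ...]
nq5 1.19 maxjump 0.03 err 0.0 wr [0.56 0.16 0.26]
100
[ 0.44 -0.3   0.24] [-0.74  0.51  1.52 -0.14  1.33  1.06] minq5 1.23 maxjump 0.02 err 0.0 wr [ 0.51 -0.31  0.51]
[0.44 0.05 0.26] [-0.15  0.37  1.71  0.01  1.32  1.6 ] minq5 1.3 maxjump 0.06 err 0.0 wr [0.51 0.04 0.53]
[0.47 0.2  0.3 ] [0.07 0.2  1.88 0.28 0.8  0.77] minq5 0.8 maxjump 0.1 err 0.0 wr [0.4  0.14 0.56]
[0.556 0.421 0.3  ] [ 0.16  0.59  1.47  0.93  1.27 -0.39] minq5 0.81 maxjump 0.13 err 0.0 wr [0.59 0.21 0.48]
[0.556 0.421 0.3  ] [ 0.09  0.67  1.54  1.2   1.4  -0.62] minq5 1.28 maxjump 0.02 err 0.0 wr [0.6  0.17 0.41]
[0.556 0.421 0.147] [ 0.09  0.91  1.57  1.26  1.3  -0.89] minq5 1.3 maxjump 0.02 err 0.0 wr [0.6  0.17 0.26]
```

Run:
```python
from plan import *
F=lambda *a:flip(pose(*a))
rows(F([.44,-.30,.24],-10,-15),F([.44,.05,.26],-10,-15))
```

```text
at [ 0.5057 -0.3308  0.1335] gap 0.46 t 35.375 F [ 0.4 -0.9 -2.1] q [-0.7   0.73  1.41 -0.14  1.22  1.1 ]
[-0.004, 0.003, 0.0, -1.92, -8.51, -9.48]
[-0.004, 0.003, 0.0, -36.41, -8.91, -15.77]
```

Call:
{"name": "step_arm", "arguments": {
  "moves": [
    [0,0,0,-1,-4.5,-4.7,0.9],
    [0,0,0,-1.9,-8.5,-9.5,0.9],
    [0,0,0,-1.9,-8.5,-9.5,0.9],
    [0,0,0,-7,-8.6,-10.5,0.9],
    [0,0,0,-13,-8.6,-11.5,0.9],
    [0,0,0,-19,-8.7,-12.6,0.9],
    [0,0,0,-25,-8.8,-13.7,0.9],
    [0,0,0,-31,-8.9,-14.8,0.9],
    [0,0,0,-36.4,-8.9,-15.8,0.9],
    [0,0,0,-36.4,-8.9,-15.8,0.9],
    [0,0,0,-36.4,-8.9,-15.8,0.9]
  ]
}}

```text
t: 36.75
tcp_pos: [0.4395, 0.0499, 0.2589]
tool_rot: [-0.511, 0.606, -0.466, 0.393]
force: [-0.6, -0.6, -0.4]
finger_gap: 0.457
```

Run:
```python
from plan import *
F=lambda *a:flip(pose(*a))
m=np.array([.557,.413])+.008*np.array([np.cos(1.396),np.sin(1.396)])
rows(F([.47,.2,.3],40,20),F([*m,.30],80,50),F([*m,.3],80,67))
```

```text
at [0.4395 0.0499 0.2589] gap 0.457 t 36.75 F [-0.6 -0.6 -0.4] q [-0.14  0.38  1.72  0.01  1.31  1.59]
[0.569, -0.881, 0.04, -15.31, -4.09, -0.61]
[0.881, -1.561, 0.495, -38.58, -5.36, 4.18]
[1.105, -1.51, 0.739, -38.58, -5.36, 4.18]
```

Call:
{"name": "step_arm", "arguments": {
  "moves": [
    [0.57,-0.88,0.04,-3,-2,-0.1,0.9],
    [0.57,-0.88,0.04,-6,-4,-0.3,0.9],
    [0.57,-0.88,0.04,-9,-4,-0.4,0.9],
    [0.57,-0.88,0.04,-12,-4,-0.5,0.9],
    [0.57,-0.88,0.04,-15,-4,-0.6,0.9],
    [0.57,-0.88,0.04,-15.3,-4,-0.6,0.9],
    [0.57,-0.88,0.04,-15.3,-4,-0.6,0.9],
    [0.57,-0.88,0.04,-15.3,-4,-0.6,0.9]
  ]
}}

```text
t: 37.75
tcp_pos: [0.4707, 0.1987, 0.2989]
tool_rot: [-0.519, 0.243, -0.348, 0.742]
force: [-0.0, -0.3, -0.2]
finger_gap: 0.458
```

Run:
```python
from plan import *
F=lambda *a:flip(pose(*a))
m=np.array([.557,.413])+.008*np.array([np.cos(1.396),np.sin(1.396)])
rows(F([*m,.30],80,50),F([*m,.3],80,67))
```

```text
at [0.4707 0.1987 0.2989] gap 0.458 t 37.75 F [-0.  -0.3 -0.2] q [0.07 0.2  1.87 0.28 0.8  0.77]
[0.502, -0.581, 0.407, -11.46, 7.06, 19.73]
[0.786, -0.523, 0.497, -11.46, 7.06, 19.73]
```

Call:
{"name": "step_arm", "arguments": {
  "moves": [
    [0.5,-0.58,0.41,-3,1.8,5,0.9],
    [0.5,-0.58,0.41,-5.8,3.5,10,0.9],
    [0.5,-0.58,0.41,-8.6,5.3,15,0.9],
    [0.5,-0.58,0.41,-11.5,7.1,19.7,0.9],
    [0.5,-0.58,0.41,-11.5,7.1,19.7,0.9],
    [0.786,-0.523,0.497,-11.5,7.1,19.7,0.9],
    [0.786,-0.523,0.497,-11.5,7.1,19.7,0.9],
    [0.786,-0.523,0.497,-11.5,7.1,19.7,0.9],
    [0.786,-0.523,0.497,-11.5,7.1,19.7,0.9],
    [0.786,-0.523,0.497,-11.5,7.1,19.7,0.9]
  ]
}}

```text
t: 39.0
tcp_pos: [0.5585, 0.4215, 0.3008]
tool_rot: [-0.199, 0.016, -0.085, 0.976]
force: [0.4, -0.5, -0.4]
finger_gap: 0.455
```

Run:
```python
from plan import *
F=lambda *a:flip(pose(*a))
m=np.array([.557,.413])+.008*np.array([np.cos(1.396),np.sin(1.396)])
rows(F([*m,.3],80,67),F([*m,.2],80,67),F([*m,.148],80,67))
s=grab('side','side18.png'); np.save('side18.npy',pts(s))
a=cv2.imread('pics/side18.png')[60:210,180:340]; cv2.imwrite('pics/s18.png',cv2.resize(a,None,fx=4,fy=4))
s=grab('top','top18.png');np.save('top18.npy',pts(s))
a=cv2.imread('pics/top18.png')[140:250,110:300]; cv2.imwrite('pics/t18.png',cv2.resize(a,None,fx=4,fy=4))
```

```text
at [0.5585 0.4215 0.3008] gap 0.455 t 39.0 F [ 0.4 -0.5 -0.4] q [ 0.11  0.59  1.75  1.46  1.09 -0.68]
[-0.0, 0.002, 0.0, 0.0, -0.03, -0.1]
[-0.0, 0.002, 0.0, -0.02, 3.88, -9.3]
[-0.0, 0.002, 0.0, -0.03, 5.91, -14.09]
```

View pics/s18.png

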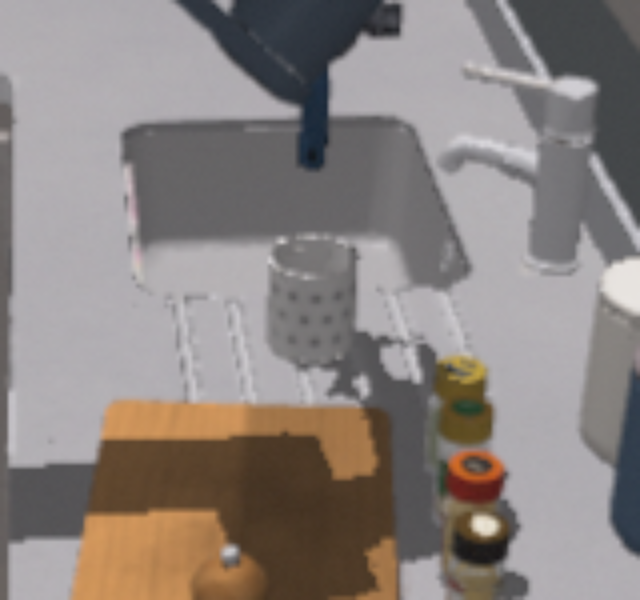

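View pics/t18.png

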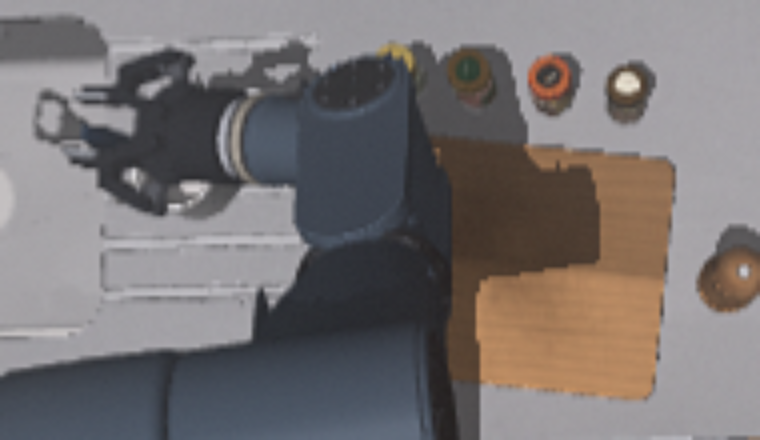

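Run:
```python
from h import *
for n in('side','top'):
    W=np.load(n+'18.npy'); im=cv2.imread('pics/%s18.png'%n); hsv=cv2.cvtColor(im,cv2.COLOR_BGR2HSV)
    m=(hsv[...,0]>95)&(hsv[...,0]<125)&(hsv[...,1]>110)&(np.hypot(W[...,0]-.557,W[...,1]-.413)<.08)&(W[...,2]>.12)&(W[...,2]<.35)
    q=W[m]; print(n,len(q)); 
    if len(q):
        for lo in np.arange(.14,.3,.02):
            k=q[(q[:,2]>=lo)&(q[:,2]<lo+.02)]
            if len(k): print(round(lo,2),len(k),k.mean(0).round(4),k.min(0).round(3),k.max(0).round(3))
    m=(np.hypot(W[...,0]-.557,W[...,1]-.413)<.055)&(W[...,2]>.08)&(W[...,2]<.1); q=W[m]; print('rim',len(q),q.min(0).round(4),q.max(0).round(4))
```

```text
side 112
0.16 11 [0.556  0.4133 0.1754] [0.548 0.408 0.172] [0.565 0.421 0.179]
0.18 32 [0.5575 0.4148 0.1901] [0.547 0.408 0.181] [0.569 0.424 0.198]
0.2 32 [0.5578 0.4169 0.21  ] [0.55  0.411 0.2  ] [0.568 0.426 0.22 ]
0.22 30 [0.5616 0.4208 0.2294] [0.551 0.408 0.22 ] [0.569 0.427 0.24 ]
0.24 7 [0.5656 0.4248 0.2442] [0.561 0.417 0.24 ] [0.569 0.429 0.249]
rim 96 [0.5197 0.3662 0.08  ] [0.5994 0.4494 0.0874]
top 0
rim 34 [0.5152 0.3801 0.0803] [0.5542 0.4592 0.0981]
```

Run:
```python
from plan import *
F=lambda *a:flip(pose(*a))
m=[.560,.412]
rows(F([*m,.3],80,69),F([*m,.22],80,69),F([*m,.15],80,69))
```

```text
at [0.5582 0.4216 0.3007] gap 0.454 t 39.1 F [-0.6  0.5  0. ] q [ 0.11  0.59  1.75  1.46  1.09 -0.68]
[0.034, 0.002, -0.0, 0.35, -0.81, -0.42]
[0.034, 0.002, -0.0, 0.33, 2.31, -7.78]
[0.034, 0.002, -0.0, 0.32, 5.04, -14.23]
```

Call:
{"name": "step_arm", "arguments": {
  "moves": [
    [0.034,0,0,0.35,-0.8,-0.4,0.9],
    [0.034,0,0,0.35,-0.8,-0.4,0.9],
    [0.034,0,0,0.34,0.8,-4.1,0.9],
    [0.034,0,0,0.33,2.3,-7.8,0.9],
    [0.034,0,0,0.33,2.7,-8.7,0.9],
    [0.034,0,0,0.33,2.7,-8.7,0.9]
  ]
}}

```text
t: 39.85
tcp_pos: [0.5601, 0.4124, 0.2103]
tool_rot: [-0.182, 0.015, -0.085, 0.98]
force: [0.6, -0.6, -1.5]
finger_gap: 0.457
```

Run:
```python
from plan import *
F=lambda *a:flip(pose(*a))
m=[.560,.412]
rows(F([*m,.18],80,69),F([*m,.15],80,69))
s=grab('side','side19.png'); np.save('side19.npy',pts(s))
a=cv2.imread('pics/side19.png')[60:210,180:340]; cv2.imwrite('pics/s19.png',cv2.resize(a,None,fx=4,fy=4))
```

```text
at [0.5601 0.4124 0.2103] gap 0.457 t 39.85 F [ 0.6 -0.6 -1.5] q [ 0.09  0.76  1.79  1.58  1.12 -0.94]
[-0.0, 0.002, -0.001, -0.01, 1.05, -2.85]
[-0.0, 0.002, -0.001, -0.01, 2.12, -5.65]
```

View pics/s19.png

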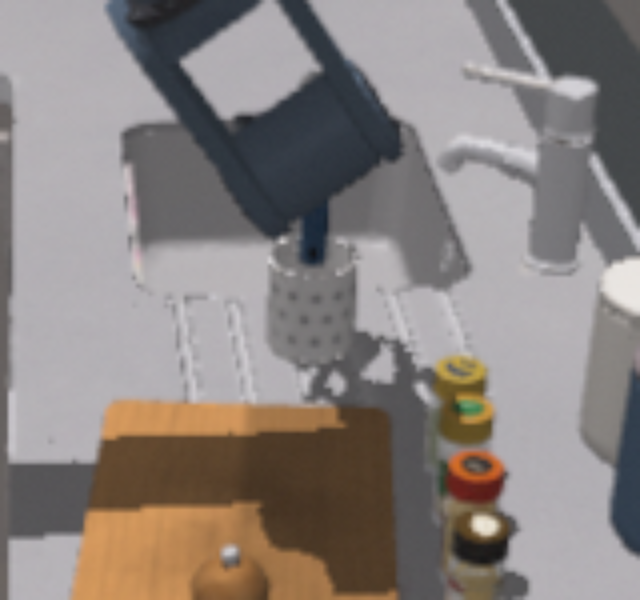

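The handle's lower end at zoomed (312,255) is entering the mug's mouth (310,255). I lower it slowly and watch the force.

Call:
{"name": "step_arm", "arguments": {
  "moves": [
    [0,0,0,0,0.3,-0.9,0.9],
    [0,0,0,0,0.7,-1.9,0.9],
    [0,0,0,0,1.05,-2.85,0.9],
    [0,0,0,0,1.05,-2.85,0.9]
  ]
}}

```text
t: 40.4
tcp_pos: [0.5601, 0.4119, 0.1797]
tool_rot: [-0.182, 0.015, -0.085, 0.98]
force: [0.1, -0.8, -0.7]
finger_gap: 0.458
```

Call:
{"name": "step_arm", "arguments": {
  "moves": [
    [0,0,0,0,0.3,-0.9,0.9],
    [0,0,0,0,0.6,-1.6,0.9],
    [0,0,0,0,0.8,-2.2,0.9],
    [0,0,0,0,0.8,-2.2,0.9]
  ]
}}

```text
t: 40.9
tcp_pos: [0.5599, 0.4114, 0.1556]
tool_rot: [-0.182, 0.016, -0.085, 0.98]
force: [0.5, 0.1, 0.2]
finger_gap: 0.457
```

Run:
```python
from plan import *
F=lambda *a:flip(pose(*a))
rows(F([.56,.412,.15],80,69))
s=grab('side','side20.png'); W=pts(s)
m=(np.hypot(W[...,0]-.557,W[...,1]-.413)<.055)&(W[...,2]>.08)&(W[...,2]<.1); q=W[m]; print('rim',len(q),q.min(0).round(4),q.max(0).round(4))
a=cv2.imread('pics/side20.png')[60:210,180:340]; cv2.imwrite('pics/s20.png',cv2.resize(a,None,fx=4,fy=4))
```

```text
at [0.5599 0.4114 0.1556] gap 0.457 t 40.9 F [0.5 0.1 0.2] q [ 0.09  0.87  1.8   1.62  1.13 -1.06]
[0.0, 0.0, -0.001, 0.0, 0.25, -0.5]
rim 30 [0.544  0.3602 0.0801] [0.5987 0.4031 0.0892]
```

View pics/s20.png

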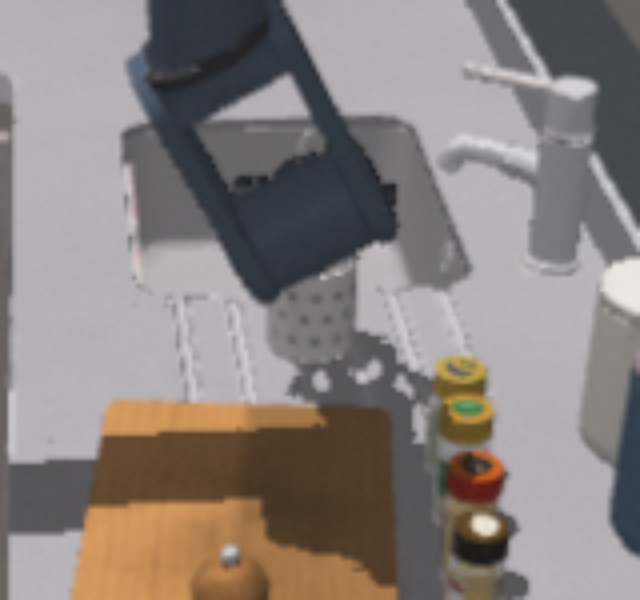

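Call:
{"name": "step_arm", "arguments": {
  "moves": [
    [0,0,0,0,0.15,-0.4,0.9],
    [0,0,0,0,0.3,-0.8,0.9],
    [0,0,0,0,0.3,-0.8,0.9]
  ]
}}

```text
t: 41.32
tcp_pos: [0.5599, 0.4114, 0.1471]
tool_rot: [-0.182, 0.016, -0.085, 0.98]
force: [-0.1, 0.9, -0.9]
finger_gap: 0.458
```

Call:
{"name": "step_arm", "arguments": {
  "moves": [
    [0,0,0,0,0.15,-0.4,0.9],
    [0,0,0,0,0.15,-0.4,0.9]
  ]
}}

```text
t: 41.58
tcp_pos: [0.5597, 0.4113, 0.1424]
tool_rot: [-0.182, 0.016, -0.085, 0.98]
force: [0.1, 0.5, -0.9]
finger_gap: 0.458
```

Call:
{"name": "step_arm", "arguments": {
  "moves": [
    [0,0,0,0,0.1,-0.2,0.9],
    [0,0,0,0,0.1,-0.2,0.9]
  ]
}}

```text
t: 41.82
tcp_pos: [0.5598, 0.4116, 0.1401]
tool_rot: [-0.182, 0.016, -0.085, 0.98]
force: [-0.2, -0.4, -0.1]
finger_gap: 0.457
```

Call:
{"name": "step_arm", "arguments": {
  "moves": [
    [0,0,0,0,0,0,-0.3],
    [0,0,0,0,0,0,-0.3],
    [0,0,0,0,0,0,-0.3],
    [0,0,0,0,0,0,-0.3],
    [0,0,0,0,-1.5,0,-0.3],
    [0,0,0,0,-4,0,-0.3],
    [0,0,0,0,-7,0,-0.3],
    [0,0,0,0,-10,1,-0.3],
    [0,0,0,0,-12,4,-0.3],
    [0,0,0,0,-14,8,-0.3],
    [0,0,0,0,-14,12,-0.3],
    [0,0,0,0,-14,12,-0.3]
  ]
}}

```text
t: 43.32
tcp_pos: [0.5451, 0.325, 0.3057]
tool_rot: [-0.181, 0.013, -0.086, 0.98]
force: [-0.4, -0.0, -0.4]
finger_gap: 0.647
```

Run:
```python
from plan import *
rows()
s=grab('side','side21.png'); np.save('side21.npy',pts(s))
a=cv2.imread('pics/side21.png')[60:210,180:340]; cv2.imwrite('pics/s21.png',cv2.resize(a,None,fx=4,fy=4))
s=grab('top','top21.png');np.save('top21.npy',pts(s))
a=cv2.imread('pics/top21.png')[140:250,110:300]; cv2.imwrite('pics/t21.png',cv2.resize(a,None,fx=4,fy=4))
```

```text
at [0.5451 0.325  0.3057] gap 0.647 t 43.325 F [-0.4 -0.  -0.4] q [-0.08  0.56  1.84  1.38  1.24 -0.79]
```

View pics/s21.png

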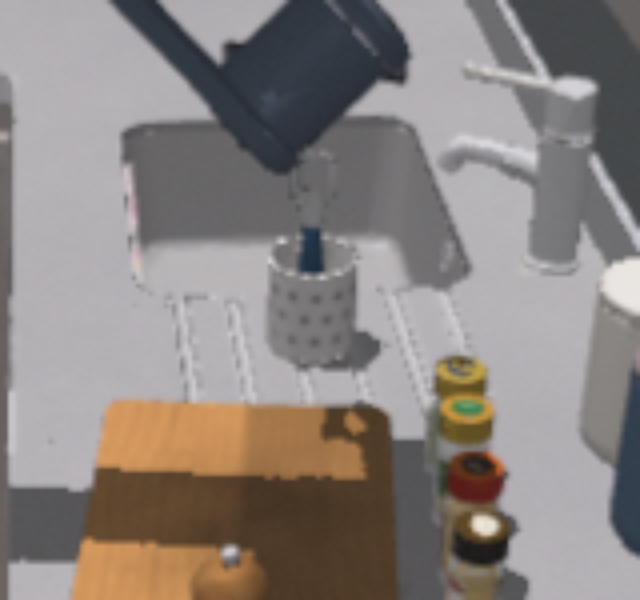

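View pics/t21.png

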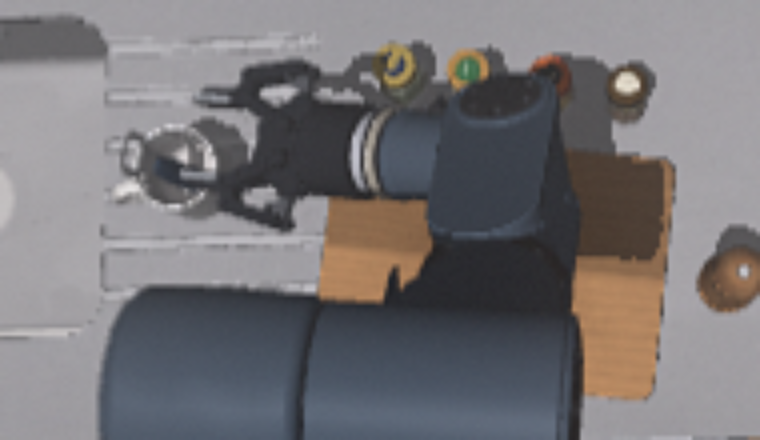

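Run:
```python
from plan import *
for n in('side','top'):
    W=np.load(n+'21.npy'); im=cv2.imread('pics/%s21.png'%n); hsv=cv2.cvtColor(im,cv2.COLOR_BGR2HSV)
    d=np.hypot(W[...,0]-.557,W[...,1]-.413)
    m=(hsv[...,0]>95)&(hsv[...,0]<125)&(hsv[...,1]>90)&(d<.06)&(W[...,2]>.02)&(W[...,2]<.25)
    q=W[m]; print(n,len(q))
    for lo in np.arange(.04,.2,.015):
        k=q[(q[:,2]>=lo)&(q[:,2]<lo+.015)]
        if len(k): print(round(lo,3),len(k),np.median(k,0).round(4),k.min(0).round(3),k.max(0).round(3))
    m=(d<.06)&(W[...,2]>.1)&(W[...,2]<.2)&(hsv[...,1]<90); q=W[m]
    for lo in np.arange(.1,.2,.02):
        k=q[(q[:,2]>=lo)&(q[:,2]<lo+.02)]
        if len(k): print('st',round(lo,3),len(k),np.median(k,0).round(4),k.min(0).round(3),k.max(0).round(3))
    m=(d<.052)&(W[...,2]>.082)&(W[...,2]<.096); q=W[m]
    def f(c): return np.abs(np.hypot(q[:,0]-c[0],q[:,1]-c[1])-.0385)
    r=least_squares(f,[.557,.413],loss='soft_l1',f_scale=.003); print('mug',len(q),r.x.round(4),q[:,:2].min(0),q[:,:2].max(0))
F=lambda *a:flip(pose(*a))
rows(F([.47,.2,.3],40,20))
s=sense()
chain((s['tcp_pos'],R.from_quat(s['tool_rot'])),[F([.47,.2,.3],40,20),F([.44,.05,.26],-5,-5),F([.44,-.35,.24],-5,-5),F([.492,-.4125,.1],-5,-5),F([.492,-.4125,.024],-5,-5)],s['q'])
```

```text
side 43
0.055 1 [0.5509 0.4178 0.0689] [0.551 0.418 0.069] [0.551 0.418 0.069]
0.07 15 [0.557  0.4102 0.0768] [0.55  0.403 0.072] [0.564 0.414 0.084]
0.085 17 [0.5578 0.4119 0.0917] [0.553 0.406 0.086] [0.565 0.42  0.099]
0.1 10 [0.5588 0.4165 0.1033] [0.553 0.41  0.1  ] [0.564 0.422 0.11 ]
st 0.1 22 [0.5578 0.4232 0.1142] [0.55  0.415 0.1  ] [0.568 0.43  0.119]
st 0.12 47 [0.5577 0.4252 0.1319] [0.54  0.418 0.12 ] [0.579 0.437 0.14 ]
st 0.14 32 [0.549  0.4271 0.1474] [0.539 0.416 0.14 ] [0.579 0.436 0.158]
st 0.16 27 [0.5635 0.4293 0.1705] [0.543 0.423 0.16 ] [0.578 0.436 0.176]
mug 84 [0.5597 0.4068] [0.51963545 0.36807108] [0.59883257 0.44825427]
top 0
st 0.1 21 [0.5547 0.4219 0.1082] [0.547 0.415 0.1  ] [0.564 0.428 0.119]
st 0.12 15 [0.5583 0.4285 0.1303] [0.546 0.425 0.121] [0.568 0.431 0.138]
st 0.14 21 [0.555  0.4306 0.1466] [0.537 0.424 0.141] [0.577 0.438 0.159]
st 0.16 17 [0.5618 0.4334 0.1739] [0.54  0.428 0.161] [0.577 0.437 0.18 ]
st 0.18 3 [0.5641 0.4344 0.1821] [0.561 0.431 0.181] [0.568 0.435 0.182]
mug 77 [0.5565 0.4125] [0.51733764 0.37174399] [0.5954582  0.45835461]
at [0.5444 0.3247 0.3025] gap 0.646 t 43.425 F [ 0.   0.1 -0. ] q [-0.08  0.57  1.84  1.38  1.24 -0.79]
[-0.818, 0.514, -0.504, -5.17, -12.57, -5.11]
[0.47 0.2  0.3 ] [0.07 0.2  1.88 0.28 0.8  0.77] minq5 0.77 maxjump 0.17 err 0.0 wr [0.4  0.14 0.56]
[0.44 0.05 0.26] [-0.14  0.3   1.81 -0.    1.12  1.52] minq5 0.82 maxjump 0.08 err 0.0 wr [0.46 0.05 0.54]
[ 0.44 -0.35  0.24] [-0.84  0.48  1.55 -0.06  1.17  0.84] minq5 1.1 maxjump 0.07 err 0.0 wr [ 0.46 -0.35  0.52]
[ 0.492 -0.412  0.1  ] [-0.85  0.76  1.45 -0.07  1.    0.85] minq5 1.0 maxjump 0.02 err 0.0 wr [ 0.52 -0.41  0.38]
[ 0.492 -0.412  0.024] [-0.85  0.87  1.47 -0.08  0.87  0.87] minq5 0.87 maxjump 0.01 err 0.0 wr [ 0.52 -0.41  0.3 ]
```

The opener stands in the mug at zoomed side (312,210), leaning away and leaving room on the near side. Next is the peeler.

Call:
{"name": "step_arm", "arguments": {
  "moves": [
    [-0.82,0.51,-0.5,-1,-3,-1.2,-0.4],
    [-0.82,0.51,-0.5,-2,-6,-2.4,-0.4],
    [-0.82,0.51,-0.5,-4,-9,-3.6,-0.4],
    [-0.82,0.51,-0.5,-5.2,-12.6,-5.1,-0.4],
    [-0.82,0.51,-0.5,-5.2,-12.6,-5.1,-0.4],
    [-0.82,0.51,-0.5,-5.2,-12.6,-5.1,-0.4],
    [-0.82,0.51,-0.5,-5.2,-12.6,-5.1,-0.4],
    [-0.82,0.51,-0.5,-5.2,-12.6,-5.1,-0.4],
    [-0.82,0.51,-0.5,-5.2,-12.6,-5.1,-0.4]
  ]
}}

```text
t: 44.55
tcp_pos: [0.4688, 0.1995, 0.2988]
tool_rot: [-0.521, 0.242, -0.343, 0.743]
force: [-0.5, -1.0, 0.1]
finger_gap: 0.7
```

Run:
```python
from plan import *
F=lambda *a:flip(pose(*a))
rows(F([.44,.05,.26],-5,-5),F([.44,-.35,.24],-5,-5))
```

```text
at [0.4688 0.1995 0.2988] gap 0.7 t 44.55 F [-0.5 -1.   0.1] q [0.07 0.2  1.87 0.29 0.8  0.76]
[-0.409, 0.791, -0.105, 9.53, -0.4, -12.48]
[-0.409, 0.791, -0.105, 40.01, -7.37, -37.5]
```

Call:
{"name": "step_arm", "arguments": {
  "moves": [
    [-0.41,0.79,-0.1,3,0,-4,-0.4],
    [-0.41,0.79,-0.1,6,0,-8,-0.4],
    [-0.41,0.79,-0.1,9.5,-0.4,-12.5,-0.4],
    [-0.41,0.79,-0.1,9.5,-0.4,-12.5,-0.4],
    [-0.41,0.79,-0.1,14,-1.4,-16.3,-0.4],
    [-0.41,0.79,-0.1,19,-2.6,-20.4,-0.4],
    [-0.41,0.79,-0.1,24,-3.7,-24.4,-0.4],
    [-0.41,0.79,-0.1,29,-4.8,-28.5,-0.4],
    [-0.41,0.79,-0.1,34,-6,-32.6,-0.4],
    [-0.41,0.79,-0.1,40,-7.4,-37.5,-0.4],
    [-0.41,0.79,-0.1,40,-7.4,-37.5,-0.4],
    [-0.41,0.79,-0.1,40,-7.4,-37.5,-0.4]
  ]
}}

```text
t: 46.05
tcp_pos: [0.4386, -0.3524, 0.2389]
tool_rot: [-0.497, 0.546, -0.496, 0.457]
force: [-0.6, -0.1, -0.3]
finger_gap: 0.701
```

Run:
```python
from plan import *
F=lambda *a:flip(pose(*a))
rows(F([.492,-.4125,.1],-5,-5),F([.492,-.4125,.024],-5,-5))
```

```text
at [ 0.4386 -0.3524  0.2389] gap 0.701 t 46.05 F [-0.6 -0.1 -0.3] q [-0.85  0.49  1.55 -0.06  1.17  0.84]
[0.003, -0.002, -0.007, 5.6, 13.27, 7.09]
[0.003, -0.002, -0.007, 5.64, 20.84, 7.78]
```

Call:
{"name": "step_arm", "arguments": {
  "moves": [
    [0,0,0,2.8,4,3.5,-0.4],
    [0,0,0,5.6,9,6.8,-0.4],
    [0,0,0,5.6,13,7.1,-0.4],
    [0,0,0,5.6,16.5,7.4,-0.4],
    [0,0,0,5.6,19.5,7.7,-0.4],
    [0,0,0,5.6,20.7,7.8,-0.4],
    [0,0,0,5.6,20.7,7.8,-0.4]
  ]
}}

```text
t: 46.92
tcp_pos: [0.4919, -0.411, 0.0247]
tool_rot: [-0.496, 0.547, -0.495, 0.457]
force: [-0.5, 0.4, -0.6]
finger_gap: 0.697
```

Run:
```python
from plan import *
rows()
s=grab('side')
a=cv2.cvtColor(s['frame'],cv2.COLOR_RGB2BGR)[230:350,200:340]; cv2.imwrite('pics/s22.png',cv2.resize(a,None,fx=4.5,fy=4.5))
```

```text
at [ 0.4919 -0.411   0.0247] gap 0.697 t 46.925 F [-0.5  0.4 -0.6] q [-0.85  0.87  1.46 -0.07  0.88  0.86]
```

View pics/s22.png

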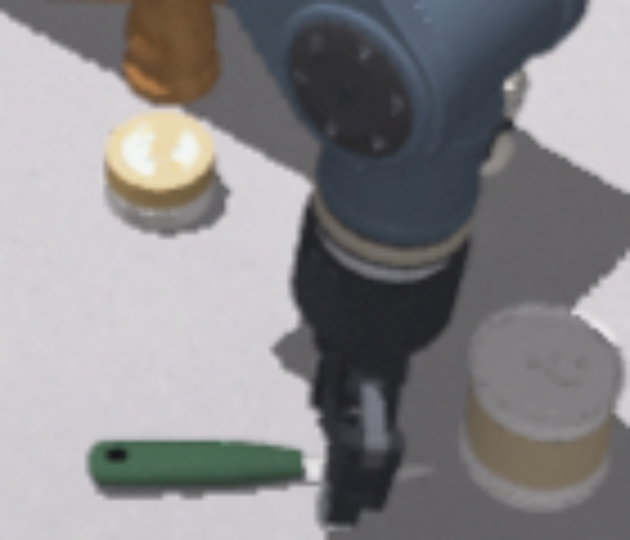

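The fingers straddle the peeler's blade at zoomed (350,470), clear of the tin. I close and lift.

Call:
{"name": "step_arm", "arguments": {
  "moves": [
    [0,0,0,0,0.1,0,1],
    [0,0,0,0,0.1,0,1],
    [0,0,0,0,0.1,0,1],
    [0,0,0,0,0.1,0,1],
    [0,0,0,0,0.1,0,1],
    [0,0,0,0,0.1,0,1],
    [0,0,0,0,0.1,0,1],
    [0,0,0,0,0.1,0,1]
  ],
  "grip_force": 80
}}

```text
t: 47.98
tcp_pos: [0.4931, -0.4124, 0.0266]
tool_rot: [-0.496, 0.546, -0.497, 0.457]
force: [-0.2, 0.8, 6.8]
finger_gap: 0.265
```

Call:
{"name": "step_arm", "arguments": {
  "moves": [
    [0,0,0,0,-2,0,1],
    [0,0,0,0,-6,0,1],
    [0,0,0,0,-10,0,1],
    [0,0,0,0,-10,0,1]
  ]
}}

```text
t: 48.48
tcp_pos: [0.5043, -0.4159, 0.1314]
tool_rot: [-0.497, 0.542, -0.501, 0.457]
force: [-0.6, -0.4, -0.5]
finger_gap: 0.267
```

Run:
```python
from plan import *
F=lambda *a:flip(pose(*a))
rows(F([.44,-.36,.23],-5,-5),F([.44,.05,.26],-5,-5))
s=grab('side')
a=cv2.cvtColor(s['frame'],cv2.COLOR_RGB2BGR)[200:350,200:340]; cv2.imwrite('pics/s23.png',cv2.resize(a,None,fx=4,fy=4))
```

```text
at [ 0.5043 -0.4159  0.1314] gap 0.267 t 48.475 F [-0.6 -0.4 -0.5] q [-0.84  0.73  1.4  -0.06  1.07  0.86]
[-0.006, -0.002, 0.002, -4.98, -9.28, -7.68]
[-0.006, -0.002, 0.002, -45.81, -12.05, -11.57]
```

View pics/s23.png

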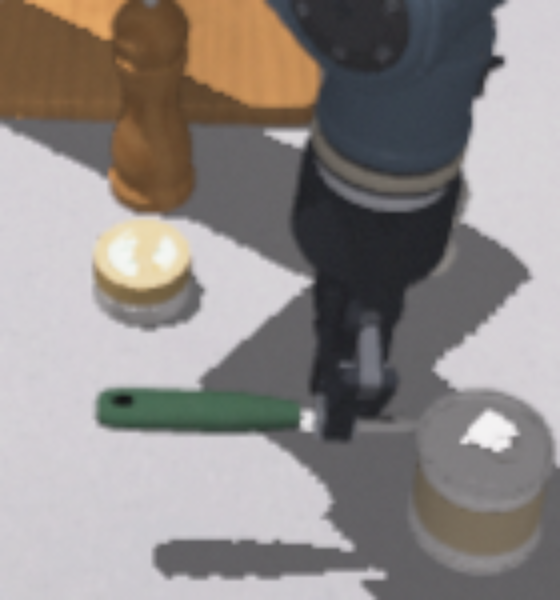

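The peeler is held level. I carry it across to the left.

Call:
{"name": "step_arm", "arguments": {
  "moves": [
    [0,0,0,-2.5,-4.6,-3.8,1],
    [0,0,0,-5,-9.3,-7.7,1],
    [0,0,0,-10,-9.7,-8.2,1],
    [0,0,0,-16,-10,-8.8,1],
    [0,0,0,-22,-10.4,-9.3,1],
    [0,0,0,-28,-10.8,-9.9,1],
    [0,0,0,-34,-11.2,-10.5,1],
    [0,0,0,-40,-11.6,-11,1],
    [0,0,0,-45.8,-12,-11.6,1],
    [0,0,0,-45.8,-12,-11.6,1],
    [0,0,0,-45.8,-12,-11.6,1]
  ]
}}

```text
t: 49.9
tcp_pos: [0.4382, 0.0507, 0.2585]
tool_rot: [-0.497, 0.544, -0.498, 0.457]
force: [-0.2, -0.1, -0.9]
finger_gap: 0.268
```

Run:
```python
from plan import *
F=lambda *a:flip(pose(*a))
rows(F([.47,.2,.3],40,30))
s=sense(); psi=np.radians(80); hd=np.array([np.cos(psi),np.sin(psi)]); m=np.array([.559,.410])-.019*hd; print(m)
chain((s['tcp_pos'],R.from_quat(s['tool_rot'])),[F([.47,.2,.3],40,30),F([*m,.32],80,55),F([*m,.32],80,80),F([*m,.139],80,80)],s['q'])
```

```text
at [0.4382 0.0507 0.2585] gap 0.268 t 49.9 F [-0.2 -0.1 -0.9] q [-0.14  0.3   1.81 -0.    1.11  1.52]
[0.577, -0.779, 0.172, -15.16, -4.28, 1.48]
[0.55570068 0.39128865]
[0.47 0.2  0.3 ] [-0.    0.17  1.99  0.57  0.65  0.47] minq5 0.65 maxjump 0.13 err 0.0 wr [0.36 0.11 0.54]
[0.556 0.391 0.32 ] [ 0.11  0.48  1.69  1.16  1.03 -0.4 ] minq5 0.66 maxjump 0.1 err 0.0 wr [0.52 0.17 0.48]
[0.556 0.391 0.32 ] [ 0.02  0.64  1.82  1.61  1.31 -0.88] minq5 1.05 maxjump 0.05 err 0.0 wr [0.51 0.12 0.37]
[0.556 0.391 0.139] [ 0.02  1.    1.82  1.7   1.34 -1.24] minq5 1.32 maxjump 0.04 err 0.0 wr [0.51 0.12 0.19]
```

Call:
{"name": "step_arm", "arguments": {
  "moves": [
    [0.58,-0.78,0.17,-3,-2,0.3,1],
    [0.58,-0.78,0.17,-6,-4,0.6,1],
    [0.58,-0.78,0.17,-9,-4.3,0.9,1],
    [0.58,-0.78,0.17,-12,-4.3,1.2,1],
    [0.58,-0.78,0.17,-15.2,-4.3,1.5,1],
    [0.58,-0.78,0.17,-15.2,-4.3,1.5,1],
    [0.58,-0.78,0.17,-15.2,-4.3,1.5,1]
  ]
}}

```text
t: 50.78
tcp_pos: [0.4701, 0.1986, 0.2992]
tool_rot: [-0.453, 0.211, -0.368, 0.784]
force: [0.0, 0.1, -0.4]
finger_gap: 0.261
```

Run:
```python
from plan import *
F=lambda *a:flip(pose(*a))
m=[.5557,.3913]
rows(F([*m,.32],80,55),F([*m,.32],80,80))
```

```text
at [0.4701 0.1986 0.2992] gap 0.261 t 50.775 F [ 0.   0.1 -0.4] q [-0.    0.17  1.99  0.56  0.64  0.47]
[0.42, -0.52, 0.479, -9.33, 7.63, 17.43]
[0.837, -0.414, 0.594, -9.33, 7.63, 17.43]
```

Call:
{"name": "step_arm", "arguments": {
  "moves": [
    [0.42,-0.52,0.48,-2.3,1.9,4.4,1],
    [0.42,-0.52,0.48,-4.6,3.8,8.7,1],
    [0.42,-0.52,0.48,-7,5.7,13,1],
    [0.42,-0.52,0.48,-9.3,7.6,17.4,1],
    [0.42,-0.52,0.48,-9.3,7.6,17.4,1],
    [0.837,-0.414,0.594,-9.3,7.6,17.4,1],
    [0.837,-0.414,0.594,-9.3,7.6,17.4,1],
    [0.837,-0.414,0.594,-9.3,7.6,17.4,1],
    [0.837,-0.414,0.594,-9.3,7.6,17.4,1],
    [0.837,-0.414,0.594,-9.3,7.6,17.4,1],
    [0.837,-0.414,0.594,-9.3,7.6,17.4,1]
  ]
}}

```text
t: 52.15
tcp_pos: [0.5559, 0.3908, 0.321]
tool_rot: [-0.087, 0.007, -0.087, 0.992]
force: [0.2, 0.3, -0.4]
finger_gap: 0.263
```

Run:
```python
from plan import *
F=lambda *a:flip(pose(*a))
m=[.5557,.3913]
rows(F([*m,.25],80,80),F([*m,.139],80,80))
for n in('side','top'):
    s=grab(n,n+'24.png'); W=pts(s); im=cv2.imread('pics/%s24.png'%n); hsv=cv2.cvtColor(im,cv2.COLOR_BGR2HSV)
    d=np.hypot(W[...,0]-.557,W[...,1]-.40)
    q=W[(hsv[...,0]>50)&(hsv[...,0]<90)&(hsv[...,1]>70)&(d<.08)&(W[...,2]>.15)&(W[...,2]<.35)]; print(n,len(q))
    for lo in np.arange(.16,.34,.02):
        k=q[(q[:,2]>=lo)&(q[:,2]<lo+.02)]
        if len(k): print(round(lo,3),len(k),np.median(k,0).round(4),k.min(0).round(3),k.max(0).round(3))
    a=im[60:210,180:340] if n=='side' else im[140:250,110:300]; cv2.imwrite('pics/%s24z.png'%n,cv2.resize(a,None,fx=4,fy=4))
```

```text
at [0.5559 0.3908 0.321 ] gap 0.263 t 52.15 F [ 0.2  0.3 -0.4] q [ 0.02  0.64  1.82  1.61  1.31 -0.88]
[0.0, 0.002, 0.0, -0.04, 1.28, -6.98]
[0.0, 0.002, 0.0, -0.06, 3.21, -17.91]
side 0
top 0
```

View pics/side24z.png

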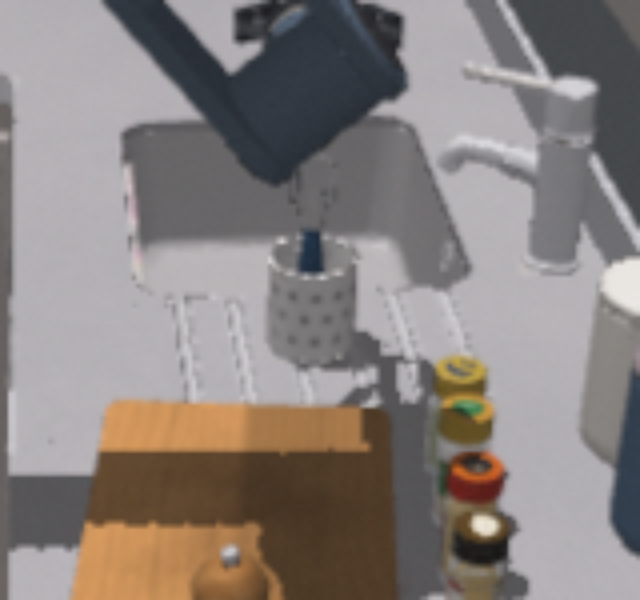

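View pics/top24z.png

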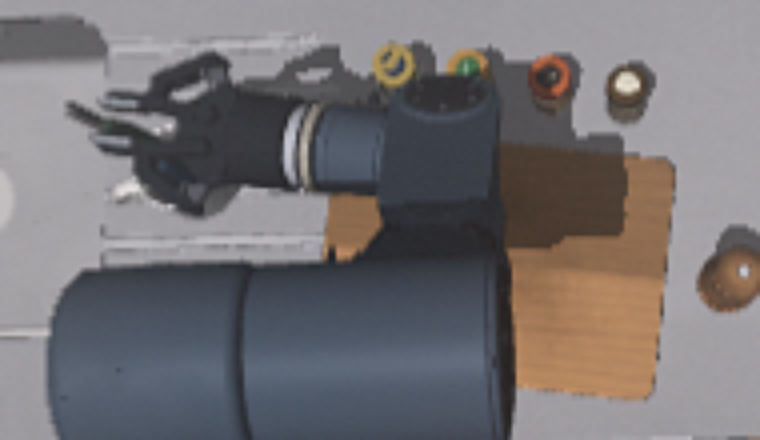

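Call:
{"name": "step_arm", "arguments": {
  "moves": [
    [0,0,0,0.1,0.3,-3,1],
    [0,0,0,0.1,0.8,-6,1],
    [0,0,0,0.1,1.2,-7.9,1],
    [0,0,0,0.1,1.2,-7.9,1]
  ]
}}

```text
t: 52.75
tcp_pos: [0.5561, 0.3891, 0.2402]
tool_rot: [-0.087, 0.008, -0.086, 0.992]
force: [-0.0, 0.9, 0.2]
finger_gap: 0.266
```

Run:
```python
from plan import *
F=lambda *a:flip(pose(*a))
m=[.5567,.3890]
rows(F([*m,.2],80,80),F([*m,.139],80,80))
for n in('side','top'):
    s=grab(n,n+'25.png'); im=cv2.imread('pics/%s25.png'%n); W=pts(s)
    if n=='side':
        hsv=cv2.cvtColor(im,cv2.COLOR_BGR2HSV);d=np.hypot(W[...,0]-.557,W[...,1]-.40)
        q=W[(hsv[...,0]>50)&(hsv[...,0]<90)&(hsv[...,1]>60)&(d<.06)&(W[...,2]>.08)&(W[...,2]<.3)]; print(len(q))
        if len(q): print(q.min(0).round(3),q.max(0).round(3),np.median(q,0).round(3))
    a=im[60:210,180:340] if n=='side' else im[140:250,110:300]; cv2.imwrite('pics/%s25z.png'%n,cv2.resize(a,None,fx=4,fy=4))
```

```text
at [0.5561 0.3891 0.2402] gap 0.266 t 52.75 F [-0.   0.9  0.2] q [ 0.02  0.79  1.84  1.65  1.32 -1.05]
[0.001, 0.0, -0.001, 0.06, 0.7, -3.95]
[0.001, 0.0, -0.001, 0.06, 1.76, -9.96]
0
```

View pics/side25z.png

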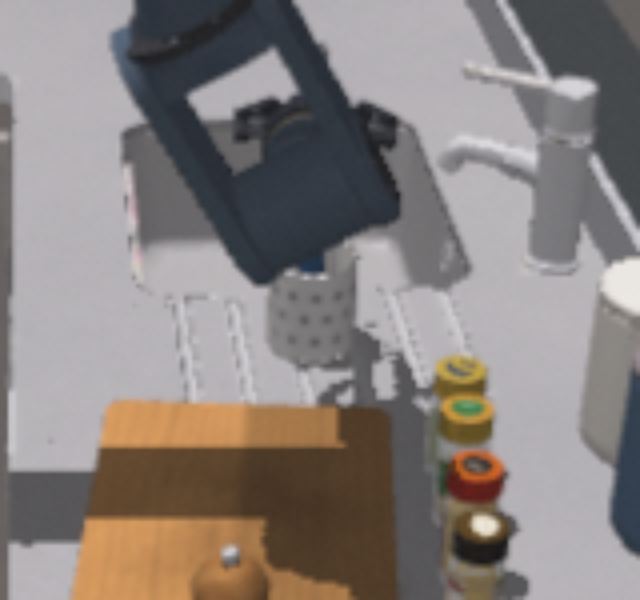

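View pics/top25z.png

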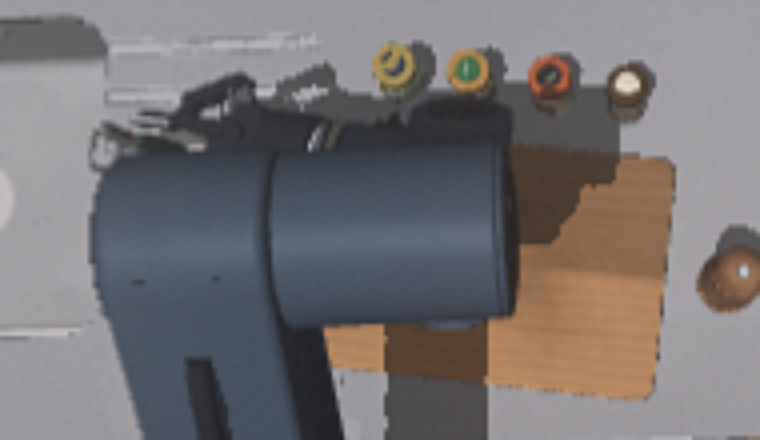

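Both views are blocked by the arm, but the mug and opener have not moved. I lower in small steps and check the force.

Call:
{"name": "step_arm", "arguments": {
  "moves": [
    [0,0,0,0,0.2,-1,1],
    [0,0,0,0,0.35,-2,1],
    [0,0,0,0,0.5,-3,1],
    [0,0,0,0,0.5,-3,1]
  ]
}}

```text
t: 53.35
tcp_pos: [0.5564, 0.3888, 0.2103]
tool_rot: [-0.087, 0.007, -0.086, 0.992]
force: [-0.6, -0.3, -0.6]
finger_gap: 0.269
```

Call:
{"name": "step_arm", "arguments": {
  "moves": [
    [0,0,0,0,0.2,-1,1],
    [0,0,0,0,0.35,-2,1],
    [0,0,0,0,0.5,-3,1],
    [0,0,0,0,0.5,-3,1]
  ]
}}

```text
t: 53.85
tcp_pos: [0.5561, 0.3885, 0.1787]
tool_rot: [-0.087, 0.008, -0.086, 0.992]
force: [-0.7, -0.3, -0.4]
finger_gap: 0.266
```

Call:
{"name": "step_arm", "arguments": {
  "moves": [
    [0,0,0,0,0.2,-1,1],
    [0,0,0,0,0.35,-2,1],
    [0,0,0,0,0.45,-2.6,1],
    [0,0,0,0,0.45,-2.6,1]
  ]
}}

```text
t: 54.35
tcp_pos: [0.556, 0.3883, 0.1517]
tool_rot: [-0.087, 0.009, -0.086, 0.992]
force: [-0.2, -0.6, -0.9]
finger_gap: 0.263
```

Call:
{"name": "step_arm", "arguments": {
  "moves": [
    [0,0,0,0,0.05,-0.4,1],
    [0,0,0,0,0.1,-0.7,1],
    [0,0,0,0,0.1,-0.7,1]
  ]
}}

```text
t: 54.72
tcp_pos: [0.556, 0.388, 0.1445]
tool_rot: [-0.087, 0.009, -0.086, 0.992]
force: [-0.3, -1.0, -1.8]
finger_gap: 0.264
```

Run:
```python
from plan import *
rows()
s=grab('side','side26.png'); im=cv2.imread('pics/side26.png')[60:210,180:340]; cv2.imwrite('pics/s26.png',cv2.resize(im,None,fx=4,fy=4))
```

```text
at [0.556  0.388  0.1445] gap 0.264 t 54.725 F [-0.3 -1.  -1.8] q [ 0.02  0.98  1.82  1.69  1.34 -1.23]
```

View pics/s26.png

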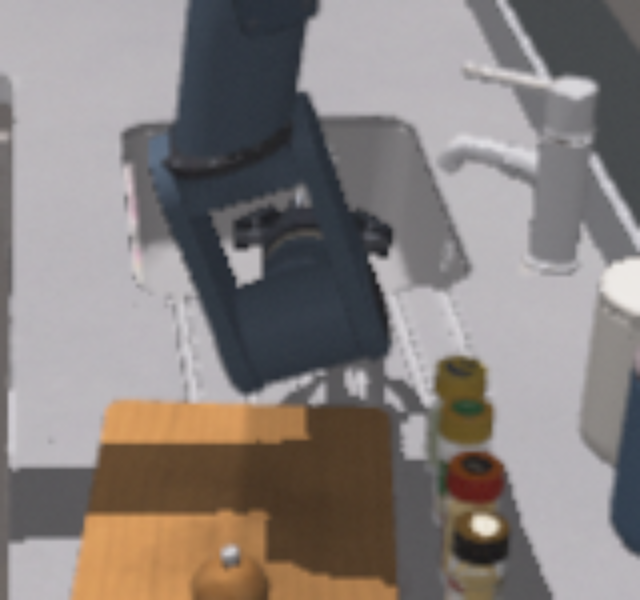

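Call:
{"name": "step_arm", "arguments": {
  "moves": [
    [0,0,0,0,0.1,-0.4,1],
    [0,0,0,0,0.1,-0.4,1],
    [0,0,0,0,0.1,-0.4,0.1],
    [0,0,0,0,0.1,-0.4,0.1],
    [0,0,0,0,0.1,-0.4,0.1],
    [0,0,0,0,0.1,-0.4,0.1],
    [0,0,0,0,-1.5,-0.2,0.1],
    [0,0,0,0,-4,0,0.1],
    [0,0,0,0,-7,1,0.1],
    [0,0,0,0,-10,4,0.1],
    [0,0,0,0,-13,8,0.1],
    [0,0,0,0,-13,13,0.1]
  ]
}}

```text
t: 56.28
tcp_pos: [0.5389, 0.2814, 0.2961]
tool_rot: [-0.087, 0.01, -0.089, 0.992]
force: [0.5, 1.5, 0.1]
finger_gap: 0.447
```

Run:
```python
from plan import *
F=lambda *a:flip(pose(*a))
rows(F([.45,.15,.32],40,20))
s=sense(); chain((s['tcp_pos'],R.from_quat(s['tool_rot'])),[F([.45,.15,.32],40,20)],s['q'])
s=grab('side','side27.png'); im=cv2.imread('pics/side27.png')[60:210,180:340]; cv2.imwrite('pics/s27.png',cv2.resize(im,None,fx=4,fy=4))
```

```text
at [0.5389 0.2814 0.2961] gap 0.447 t 56.275 F [0.5 1.5 0.1] q [-0.2   0.67  1.91  1.45  1.44 -0.99]
[-1.001, 0.464, -0.558, -6.42, -14.7, -0.22]
[0.45 0.15 0.32] [-0.06  0.12  1.91  0.31  0.88  0.64] minq5 0.84 maxjump 0.18 err 0.0 wr [0.38 0.09 0.58]
```

View pics/s27.png

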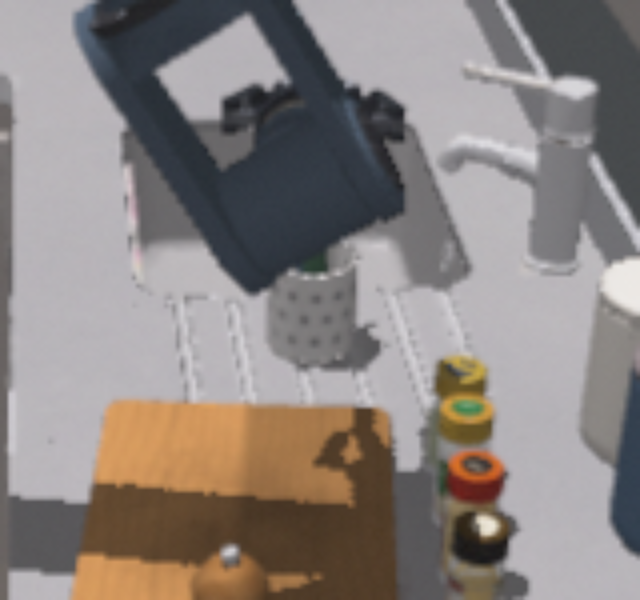

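The green handle is inside the mug. I retract.

Call:
{"name": "step_arm", "arguments": {
  "moves": [
    [-1,0.46,-0.56,-1.5,-4,0,0],
    [-1,0.46,-0.56,-3,-8,0,0],
    [-1,0.46,-0.56,-5,-12,-0.2,0],
    [-1,0.46,-0.56,-6.4,-14.7,-0.2,0],
    [-1,0.46,-0.56,-6.4,-14.7,-0.2,0],
    [-1,0.46,-0.56,-6.4,-14.7,-0.2,0],
    [-1,0.46,-0.56,-6.4,-14.7,-0.2,0],
    [-1,0.46,-0.56,-6.4,-14.7,-0.2,0],
    [-1,0.46,-0.56,-6.4,-14.7,-0.2,0],
    [-1,0.46,-0.56,-6.4,-14.7,-0.2,0]
  ]
}}

```text
t: 57.58
tcp_pos: [0.4495, 0.1512, 0.3251]
tool_rot: [-0.517, 0.237, -0.348, 0.746]
force: [-0.1, 0.1, 0.1]
finger_gap: 0.502
```

Run:
```python
from plan import *
F=lambda *a:flip(pose(*a))
rows()
for n in('side','top'):
    s=grab(n,n+'28.png'); W=pts(s);np.save(n+'28.npy',W);Z=W[...,2]
    for nm,x,y,lo,hi in(('mill',.434,-.12,.145,.2),('pot',.421,-.2145,.022,.05),('c',.65,.2,.085,.11),('d',.64,.126,.09,.12),('a',.631,.051,.09,.12),('b',.62,-.023,.09,.12)):
        q=W[(np.hypot(W[...,0]-x,W[...,1]-y)<.045)&(Z>lo)&(Z<hi)]
        if len(q): print(n,nm,len(q),((q.max(0)+q.min(0))/2).round(4),np.ptp(q,0).round(3))
im=cv2.imread('pics/side28.png')[60:330,170:340]; cv2.imwrite('pics/s28.png',cv2.resize(im,None,fx=2.2,fy=2.2))
im=cv2.imread('pics/side28.png')[90:150,230:290]; cv2.imwrite('pics/s28b.png',cv2.resize(im,None,fx=8,fy=8))
```

```text
at [0.4495 0.1512 0.3251] gap 0.502 t 57.575 F [-0.1  0.1  0.1] q [-0.06  0.11  1.91  0.32  0.87  0.63]
side mill 149 [ 0.4366 -0.1264  0.1564] [0.041 0.033 0.023]
side pot 393 [ 0.4221 -0.2152  0.0292] [0.059 0.062 0.013]
side c 91 [0.6492 0.197  0.0904] [0.04  0.044 0.011]
side d 115 [0.641  0.1266 0.0976] [0.041 0.045 0.015]
side a 131 [0.6324 0.0484 0.0984] [0.041 0.043 0.016]
side b 140 [ 0.6206 -0.0273  0.0983] [0.037 0.043 0.016]
top mill 124 [ 0.4341 -0.1178  0.1598] [0.047 0.043 0.029]
top pot 198 [ 0.4198 -0.2116  0.0338] [0.056 0.059 0.022]
top c 97 [0.6461 0.201  0.0957] [0.039 0.039 0.019]
top d 99 [0.6372 0.128  0.1028] [0.04  0.039 0.024]
top a 97 [0.6285 0.052  0.1017] [0.038 0.039 0.022]
top b 94 [ 0.617 -0.02   0.102] [0.039 0.038 0.024]
```

View pics/s28.png

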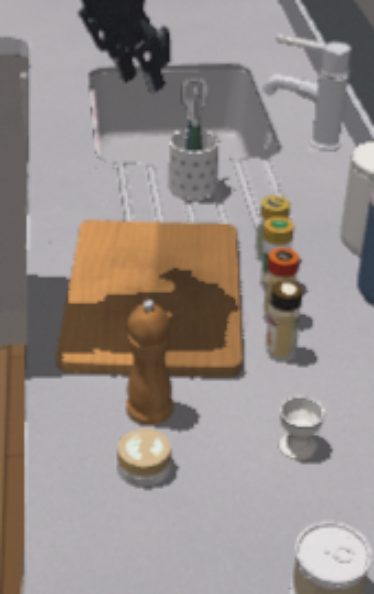

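View pics/s28b.png

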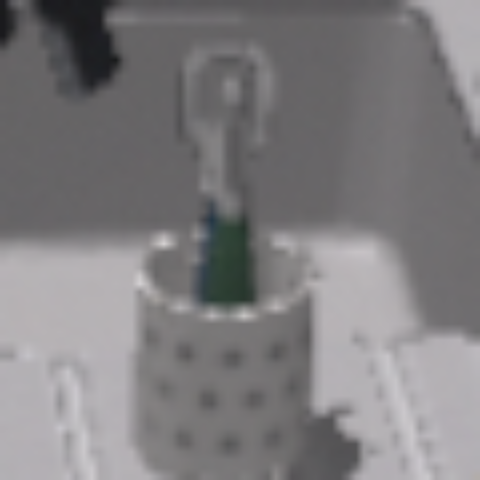

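View pics/top28.png

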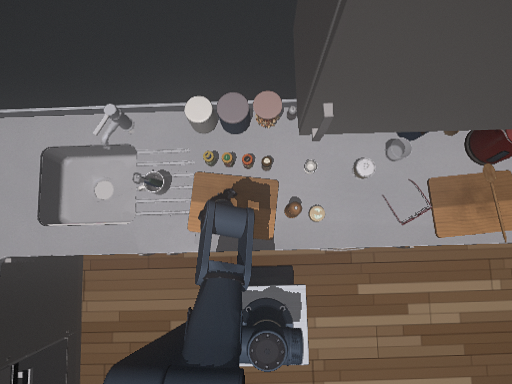

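```bash
python3 - <<'E'
import numpy as np
for nm,c,yaw,O in(('top',(.4621,.1148),-.1358,dict(mill=(.4341,-.1178),pot=(.4198,-.2116),c=(.6461,.201),d=(.6372,.128),a=(.6285,.052),b=(.617,-.02))),('side',(.4657,.1093),-.1328,dict(mill=(.4366,-.1264+.0035),pot=(.4221,-.2152),c=(.6492,.197),d=(.641,.1266),a=(.6324,.0484),b=(.6206,-.0273)))):
    ex=np.array([np.cos(yaw),np.sin(yaw)]);ey=np.array([-ex[1],ex[0]])
    L={k:((np.array(v)-c)@ex*1000,(np.array(v)-c)@ey*1000) for k,v in O.items()}
    print(nm,{k:(round(v[0],1),round(v[1],1)) for k,v in L.items()})
    print(' far gaps',[round(L[k][0]-120-20.5,1) for k in'cdab'],'nbr',[round(np.hypot(*(np.array(L[p])-L[q]))-41,1) for p,q in('cd','da','ab')],'mill gap',round(-170-L['mill'][1]-29,1),'pot gap',round(L['mill'][1]-L['pot'][1]-60,1))
E
python3 - <<'E'
import sys; sys.path.insert(0,'.')
import os; os.chdir('.')
from kin import *
for n in('side','top'):
    W=np.load(n+'28.npy'); d=np.hypot(W[...,0]-.557,W[...,1]-.413)
    q=W[(d<.052)&(W[...,2]>.082)&(W[...,2]<.096)]
    f=lambda c: np.abs(np.hypot(q[:,0]-c[0],q[:,1]-c[1])-.0385)
    print(n,'mug',least_squares(f,[.557,.413],loss='soft_l1',f_scale=.003).x.round(4))
E
```

```text
top {'mill': (np.float64(3.7), np.float64(-234.2)), 'pot': (np.float64(2.3), np.float64(-329.1)), 'c': (np.float64(170.6), np.float64(110.3)), 'd': (np.float64(171.7), np.float64(36.8)), 'a': (np.float64(173.4), np.float64(-39.7)), 'b': (np.float64(171.7), np.float64(-112.6))}
 far gaps [np.float64(30.1), np.float64(31.2), np.float64(32.9), np.float64(31.2)] nbr [np.float64(32.5), np.float64(35.5), np.float64(31.9)] mill gap 35.2 pot gap 34.9
side {'mill': (np.float64(1.9), np.float64(-234.0)), 'pot': (np.float64(-0.2), np.float64(-327.4)), 'c': (np.float64(170.3), np.float64(111.2)), 'd': (np.float64(171.5), np.float64(40.4)), 'a': (np.float64(173.3), np.float64(-38.3)), 'b': (np.float64(171.6), np.float64(-114.9))}
 far gaps [np.float64(29.8), np.float64(31.0), np.float64(32.8), np.float64(31.1)] nbr [np.float64(29.9), np.float64(37.7), np.float64(35.6)] mill gap 35.0 pot gap 33.4
side mug [0.5587 0.4078]
top mug [0.5568 0.413 ]
```

Call:
{"name": "step_arm", "arguments": {
  "moves": [
    [0,0,0,0,-2,0,0],
    [0,0,0,0,-4,0,0],
    [0,0,0,0,-4,0,0],
    [0,0,0,0,-4,0,0],
    [0,0,0,0,-4,0,0],
    [0,0,0,0,-4,0,0],
    [0,0,0,0,-4,0,0],
    [0,0,0,0,-4,0,0],
    [0,0,0,0,-4,0,0],
    [0,0,0,0,-4,0,0],
    [0,0,0,0,-4,0,0],
    [0,0,0,0,-4,0,0]
  ]
}}

```text
t: 59.18
tcp_pos: [0.4389, 0.142, 0.3626]
tool_rot: [-0.517, 0.237, -0.348, 0.745]
force: [-0.2, -0.1, 0.1]
finger_gap: 0.497
```

Run:
```python
from h import *
s=grab('side','side29.png'); W=pts(s);Z=W[...,2]
q=W[(np.hypot(W[...,0]-.421,W[...,1]+.2145)<.06)&(Z>.022)&(Z<.045)]; c=((q.max(0)+q.min(0))/2).round(4); print(c)
old=cv2.imread('pics/side28.png').astype(int); d=np.abs(old-cv2.imread('pics/side29.png').astype(int)).max(2)
print('changed px around mug/jars/pot',(d[112:150,244:275]>60).sum(),(d[145:225,285:310]>60).sum(),(d[240:285,215:250]>60).sum())
if abs(c[0]-.4221)<.004 and abs(c[1]+.2152)<.004: print('signing off',sign_off())
```

```text
[ 0.4222 -0.2168  0.0293]
changed px around mug/jars/pot 0 0 0
the job is handed in; nothing more can be done
signing off None
```

The board is cleared and the job is handed in, at about 59 s of the 210 s allowed. I placed the jars first (c, d, a, b), then the mill, the pot, the opener and the peeler.

| Check | Measured |
|---|---|
| Jars to the far edge of the board | 30–33 mm |
| Between neighbouring jars | 30–38 mm, all four within the board's width |
| Mill to the right-hand edge | about 35 mm, 2–4 mm from level with its middle |
| Mill to pot | 33–35 mm, pot 0–2 mm from level |

- **Mug:** it is upright and within about 1 mm of where it started, with the opener and peeler standing in it.
- **Egg cup and tin:** I left both alone.
- **Pot:** I saw no knock to it. Its reading just before hand-in matched the earlier one to within 2 mm.
- **Disagreement:** the two cameras differ by 2–7 mm in absolute position, mostly in y. The distances in the table are measured within each camera, where they agree to about 4 mm.
- **Not seen directly:** the arm hid the peeler while it went into the mug, so I lowered it by force reading. The pictures afterwards show its handle inside the mug.

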